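Set the second rivet of a gift-chest name plate in the bench rivet press

ROBOT

A 7-joint arm with a two-finger parallel gripper is mounted at the origin on the work surface; the furniture and walls round the work are solid. World frame = base frame: x ahead of the robot, y to its left, z up, the work surface at z = 0. Lengths are in m, angles in rad, forces in N, time in s.
With the tool pointing down it reaches from about 0.425 to 0.925 m from the base axis. Payload 6.8 kg.
Tool frame: the origin (TCP) lies at the centre of the arm's flange, where the gripper is bolted on; the fingertips stand 173 mm ahead of it and the grasp point (between the pads) lies 155 mm ahead of it (r.hold_point_z is the distance from the TCP to the grasp point, in m); z points along the fingers, x is the direction in which the jaws open and shut, and the axes are right-handed (so a half turn about z gives the same grasp; the last joint's range is limited). The gripper opens to 85 mm and grips with 20 to 120 N. Pads are 22 mm wide; open, the fingers measure 114 mm over their backs; the gripper's body (76 mm by 85 mm) begins 54 mm behind the grasp point. The pads swing forward as they close: fully open they stand 13 mm farther back than shut.
Start: joints at [-1.234, 0.477, 0.022, 1.555, -0.011, 1.109, -0.083], TCP at [0.29, 0.609, 0.405] pointing down, gripper open.
Joint ranges: [-2.96, 2.96], [-0.34, 2.1], [-1.41, 1.46], [0.24, 2.44], [-1.37, 4.51], [0.17, 1.92], [-2.96, 2.96]. Speed limits (rad/s): [2.39, 2.39, 3.14, 3.14, 3.14, 3.14, 3.14].

INTERFACE

Orientations are given as a rotation vector (axis times angle).
In Python, from bench import r gives the robot as it stands.
- The arm moves only by the tool apply_moves, never from a script. Its arguments are lists of equal length, an entry for each row: "dp": the shift along the tool's x, y, z scaled (see below), a list of three; "twist": the turn, a rotation vector about the tool's x, y, z scaled (see below), a list of three; "jaw": the closure in counts, from 0 (fully open) to 255 (shut). In form: {"dp": [[x, y, z], ...], "twist": [[rx, ry, rz], ...], "jaw": [jaw, ...]}. A call has 1 to 20 rows; each row shifts and turns the pose as measured when the row begins, along the tool's axes as they then stand; what a row does not reach is not made up. The controller multiplies each number of a shift by 12 cm and each number of a turn by 120 degrees. A row lasts 1/10 s, in which the tool goes at most 50 mm and 8.59 degrees, less where a joint would pass 70% of its speed; a pose out of reach is approached as far as the arm can. A call with a number of a shift or a turn outside -1 to 1 is refused whole. A call with a gripper value outside its range is refused whole. The fingers move at their own pace and stop on an object; "grip_force" is the grip in N (left out, the last holds). Time passes only in rows, so rows that do not move let the fingers close. It gives the time, the measured TCP pose, the force and the opening at its end, in the units of the state.
- r.get_obs(): the state, without advancing time (a new reading comes with each control period).
- r.grab_frame(name): name is "scene" or "top" or "wrist"; returns a dict with "color" (384x512x3 uint8, red, green, blue), "z_map" (384x512 float32, m along the optical axis (not along the pixel's ray), 0 where there is no reading), "intrinsics" (3x3 intrinsics, pixels), "R" (3x3) and "t" (3): a world point X has camera coordinates R X + t; the wrist camera has in their place "hand_eye" (4x4, takes a point from camera to tool coordinates, whose origin is the TCP and whose axes are the tool frame's). Camera axes: x right, y down, z forward; pixel columns grow to the right and rows downward; lengths in m; the calibration is good to about 2 mm. The wrist camera is an equidistant fisheye: a pixel r from the principal point sees the ray r / f radians off the axis. A picture is of the moment at which its call begins: read the wrist's pose just before it.
- r.hand_in(): hands the job in, once; it reports no verdict.
The state is a dict: "clock": time; "joints": joint angles; "qvel": joint speeds; "tau": joint torques, N m; "tcp_pos": TCP position; "orientation": TCP orientation; "contact_force": force on the tool from outside, world axes, zero at the start; "moment": the same for the moment, N m; "grip_width": finger opening in m.
Only numpy, scipy, OpenCV 4.12 (cv2) and the standard library are available. Lean on these libraries where they do the work, as an engineer would, in place of code of your own. Each camera call takes 0.05 s, during which the arm holds its last target.

TASK

Finish fixing the brass name plate to its walnut plaque in the blue rivet press: with the handwheel alone, bring the steel rivet that still stands proud centrally under the sprung punch. Then take the mallet and strike the punch down with one or more brisk blows until the rivet head sits fully home on the plate, keeping your fingers off the punch and the carriage. Lay the mallet back on its wooden rest as you found it, and leave the bowl and the spoon where they are.

Things in the scene. Friction and masses are not known exactly. Their poses are not given: they have to be found in the camera images.
- press: Blue cast bench rivet press on a cork pad, fixed, turned by its own yaw; 273 mm along its y, 190 mm along x, 135 mm high without the punch. Origin on the table right below the punch; x points to the column behind the punch, y is the way the carriage slides. Its C-arm (42 mm wide) reaches forward over the carriage. The handwheel stands in front on the -y side.
- punch_top (a point): Centre of the flat top of the sprung steel punch, a mushroom head 40 mm across: the place to strike; 173.5 mm above the table when the punch is up. Nothing else near it is higher than 135 mm. The punch goes straight down.
- punch_axis (a point): Fixed point of the press on the punch's axis, at the height of the top face of the brass plate (60 mm above the table); axes as the press's.
- punch_travel (a joint): How far the punch is pushed down (m): 0 up, 0.0125 its stop. A return spring (3 N at the top, 6 N at the bottom) lifts it. Its tip, 14 mm across, meets the proud rivet after about 4 to 5 mm; a rivet that is home is reached at 0.0115.
- punch: The moving punch itself (mushroom head, stem and tip); origin fixed to it, on its axis, level with the table when up.
- rivet_spot (a point): Centre of the proud rivet's hole at the top face of the brass plate, on the carriage. The rivet is under the punch when this point lies on the punch's axis: zero offset from punch_axis along the press's y. It starts 20 to 35 mm towards -y. A red line on the carriage's front edge then meets the red line of the fixed pointer.
- rivet (a joint): How far the steel rivet (head 12 mm across) has been driven (m): 0 = 8 mm proud, 0.008 = head home on the plate. It takes about 7 N and stays where it is driven. The other rivet of the plate is already set.
- carriage: Aluminium carriage (76 x 104 x 18 mm) with the walnut plaque, the brass plate and the rivets; it slides along the press's y and is moved by a rack and the pinion under the handwheel.
- wheel (a joint): Angle of the handwheel (rad), growing anticlockwise seen from above, range -0.2 to 5.4; the carriage moves 8 mm per rad towards the press's +y as it grows. The wheel stays where it is left; about 3 N at the crank knob turns it. It starts between 0 and 1.6; there is no stop at the right place.
- wheel_axis (a point): Point on the vertical axis of the handwheel at the height to grip the crank knob, 117 mm above the table. The wheel is aluminium, 96 mm across, rim top 89 mm above the table, hub top 95 mm.
- knob_grip (a point): Point on the axis of the black upright crank knob (23 mm across, 44 mm high, from 92 to 136 mm above the table) at the height to grip it, 117 mm above the table; 42 mm from the wheel's axis. The knob spins freely on its pin, so it can be gripped from above and led round the wheel's axis in a circle.
- mallet: Loose mallet, 0.27 to 0.43 kg: aluminium head with white nylon faces, 43 mm across, 75 mm high, standing on one face; wooden handle along its -x, level, axis 37.5 mm above the lower face, 16 mm wide and 24 high to x = -89 mm, then 20 wide and 26.5 high to x = -174. Origin: centre of the lower (striking) face, z up. Centre of mass some 24 mm behind the head's axis.
- mallet_grip (a point): Point on the axis of the mallet's handle close behind the head (42 mm behind the head's axis), 37.5 mm above the striking face: a good place to grip it from above, across the handle.
- mallet_rest: Fixed wooden rest, board 225 x 74 x 10 mm, origin under its centre. The mallet's head stands on a black rubber disc at x = +70 mm, y = 0 (top 10.4 mm above the table); its handle runs along the rest's x and lies between the two cheeks (40 mm gap, up to 52 mm high) of a fork at x = -70 mm.
- bowl: Small frosted glass bowl with gold rim, 130 mm across, 64 mm high, loose; origin under its centre. A bystander.
- spoon: Spoon with gilt handle, 203 mm long, loose, lying on the table. A bystander.

How it is judged:
On the way, in this order (a step that is already met when the one before it is completed fails the run):
1. the handwheel has brought the proud rivet under the punch (within 3 mm) and stands still (y of rivet_spot in the frame of punch_axis between -0.003 and 0.003 m and velocity of joint wheel between -0.05 and 0.05 rad/s), for 0.3 s.
2. the mallet strikes the punch: it drives it down at more than 0.04 m/s, at least 3 mm deep (contact force between mallet and punch above 1 N and value of joint punch_travel above 0.003 m and velocity of joint punch_travel above 0.04 m/s).
At the end, for the whole second after the job is handed in: Rivet driven home (at least 7 of 8 mm) and still within 4 mm of the punch's axis; punch sprung back up (within 2 mm); mallet at rest in its place on the rest (head within 25 mm along, 15 mm across, 5 mm in height; upright within 0.1 rad; handle along the rest within 0.2 rad) (value of joint rivet above 0.007 m and value of joint punch_travel below 0.002 m and y of rivet_spot in the frame of punch_axis between -0.004 and 0.004 m and x of mallet in the frame of mallet_rest between 0.045 and 0.095 m and y of mallet in the frame of mallet_rest between -0.015 and 0.015 m and z of mallet in the frame of mallet_rest between 0.006 and 0.016 m and angle between mallet's own z axis and vertical below 0.1 rad and angle between the x axis of mallet and the x axis of mallet_rest, either way round below 0.2 rad and linear speed of mallet below 0.02 m/s); the robot touches nothing.
It fails at once if the punch is driven down beside the rivet (more than 4 mm off) and mars the plate (value of joint punch_travel above 0.006 m and (y of rivet_spot in the frame of punch_axis above 0.004 m or y of rivet_spot in the frame of punch_axis below -0.004 m)).
It fails at once if the punch is pressed with the hand instead of the mallet (contact force between any of the fingers, the arm and punch above 3 N).
It fails at once if the carriage or the rivet is pushed directly by hand or mallet (contact force between any of the fingers, the arm, mallet and carriage above 3 N).
It fails at once if the bowl or the spoon is pushed away (30 mm) (distance of any of bowl, spoon from where it was at the start of the episode above 0.03 m).
It also fails if it takes over 61 s, if anything falls off the work surface, if the arm or the gripper's body presses on something with over 40 N, if the wrist force passes 120 N, or if a joint passes its speed limit or range.

## Working session

There is one attempt and no reset: what is moved stays moved. The work goes in short steps, Python scripts to look and compute and a tool call to move; the robot and the scene stay as the last step left them, time stands still between calls to the robot, and variables do not carry over. Pictures are saved under pics/ and viewed, and the job is handed in when it is done.

Besides the shell and the picture viewer there is one more tool, called after "Emit:" as name(argument=value, ...) on one line, values as JSON. apply_moves: Moves the arm, as the interface text tells. Shifts and turns lie within -1 to 1; 1 stands for 12 cm of shift or 120 degrees of turn. Its arguments: {"type":"object","properties":{"dp":{"type":"array"},"twist":{"type":"array"},"jaw":{"type":"array"},"grip_force":{"type":"number"}},"required":["dp","twist","jaw"]}

```bash
ls; mkdir -p pics
python3 - <<'E'
from bench import r
import cv2,numpy as np
o=r.get_obs();print({k:np.round(v,4).tolist() for k,v in o.items()})
for n in ["scene","top"]:
    f=r.grab_frame(n);cv2.imwrite(f"pics/{n}0.png",f["color"][:,:,::-1]);np.savez(f"{n}0.npz",**f)
    print(n,f["intrinsics"],f["R"],f["t"])
E
```

```text
pics
{'clock': 0.0, 'joints': [-1.2341, 0.4778, 0.0224, 1.5565, -0.0115, 1.1093, -0.0831], 'qvel': [-0.0017, 0.0008, 0.0003, -0.0018, 0.0022, 0.0017, -0.0006], 'tau': [-0.0002, -59.6462, 1.6076, -28.1192, 0.0124, 0.0093, -0.0], 'tcp_pos': [0.2903, 0.6091, 0.4037], 'orientation': [2.6558, 1.6762, -0.0023], 'contact_force': [-0.1384, 0.7108, 0.1561], 'moment': [-0.0244, -0.0131, 0.0203], 'grip_width': 0.0854}
scene [[427.90679987   0.         251.05832082]
 [  0.         427.90679987 197.11015187]
 [  0.           0.           1.        ]] [[ 0.81455856 -0.57957272  0.02428597]
 [-0.20636595 -0.32865554 -0.92162825]
 [ 0.54213231  0.74570838 -0.38731326]] [-0.38904299  0.25817537  0.73406531]
top [[346.67788588   0.         253.84741873]
 [  0.         346.67788588 188.41964692]
 [  0.           0.           1.        ]] [[-0.02296503 -0.99949784  0.02183272]
 [-0.99609557  0.0210139  -0.08574397]
 [ 0.08524212 -0.02371659 -0.99607796]] [0.08453305 0.54886279 0.96966652]
```

View pics/scene0.png

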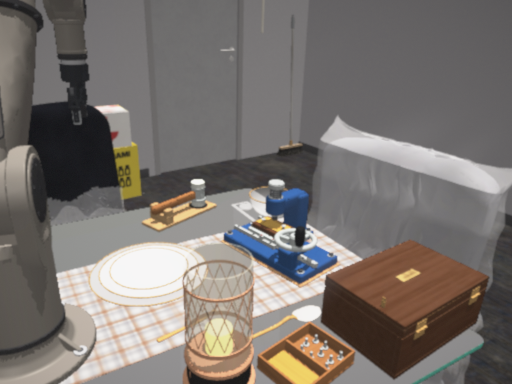

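View pics/top0.png

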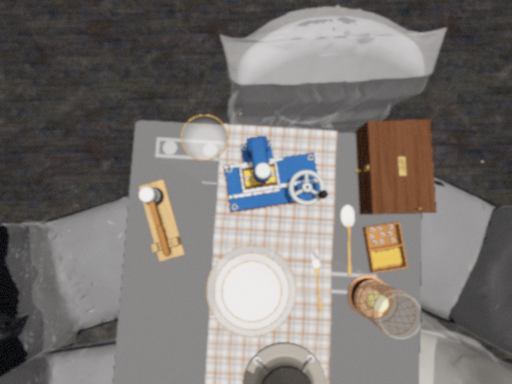

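```bash
cat > h.py <<'E'
import numpy as np,cv2
from scipy.spatial.transform import Rotation as Ro
def cloud(f):
    K=f["intrinsics"];z=f["z_map"];v,u=np.mgrid[:z.shape[0],:z.shape[1]]
    P=np.stack([(u-K[0,2])/K[0,0]*z,(v-K[1,2])/K[1,1]*z,z],-1)
    W=(P-f["t"])@f["R"]; W[z==0]=np.nan
    return W
E
python3 - <<'E'
from h import *
f=dict(np.load("top0.npz"));W=cloud(f);C=f["color"]
im=C[100:280,120:350,::-1];im=cv2.resize(im,None,fx=3.4,fy=3.3,interpolation=cv2.INTER_CUBIC);cv2.imwrite("pics/top0z.png",im)
def sel(name,u0,u1,v0,v1,zl,zh):
    B=W[v0:v1,u0:u1].reshape(-1,3);m=(B[:,2]>zl)&(B[:,2]<zh);B=B[m]
    print(name,len(B),B.mean(0).round(4) if len(B) else '',np.median(B,0).round(4),B.min(0).round(3),B.max(0).round(3))
sel("punch",240,285,150,190,.155,.19)
sel("knob",300,335,180,210,.12,.15)
sel("rim",285,330,165,215,.08,.1)
sel("mallet head",130,170,180,210,.075,.1)
sel("handle",130,185,200,260,.03,.09)
sel("table",130,140,300,310,-.02,.02)
f=dict(np.load("scene0.npz"));W=cloud(f)
im=f["color"][140:280,130:350,::-1];cv2.imwrite("pics/scene0z.png",cv2.resize(im,None,fx=3.6,fy=3.6,interpolation=cv2.INTER_CUBIC))
sel("punch",260,295,175,200,.155,.19)
sel("knob",285,315,220,250,.12,.15)
sel("head",185,212,175,212,.075,.1)
E
```

```text
punch 204 [0.5813 0.0544 0.1727] [0.5818 0.0547 0.1728] [0.563 0.035 0.161] [0.6   0.072 0.177]
knob 65 [ 0.5237 -0.1006  0.1318] [ 0.5233 -0.1007  0.1323] [ 0.513 -0.113  0.121] [ 0.534 -0.091  0.139]
rim 583 [ 0.5466 -0.0636  0.0879] [ 0.5453 -0.0644  0.0877] [ 0.498 -0.113  0.08 ] [ 0.592 -0.02   0.098]
mallet head 188 [0.5358 0.361  0.0847] [0.5362 0.3611 0.0849] [0.518 0.342 0.075] [0.556 0.38  0.09 ]
handle 626 [0.4345 0.3307 0.0544] [0.4181 0.3338 0.0567] [0.371 0.284 0.03 ] [0.523 0.374 0.088]
table 100 [ 2.305e-01  4.167e-01 -3.000e-04] [ 2.304e-01  4.166e-01 -4.000e-04] [ 0.217  0.404 -0.005] [0.244 0.43  0.003]
punch 156 [0.5768 0.0434 0.1669] [0.5754 0.0414 0.1686] [0.562 0.029 0.155] [0.598 0.068 0.172]
knob 82 [ 0.5203 -0.1105  0.1275] [ 0.5197 -0.1116  0.1277] [ 0.512 -0.119  0.12 ] [ 0.532 -0.096  0.134]
head 81 [0.5331 0.3518 0.081 ] [0.5315 0.3498 0.0821] [0.517 0.335 0.075] [0.553 0.371 0.085]
```

View pics/top0z.png

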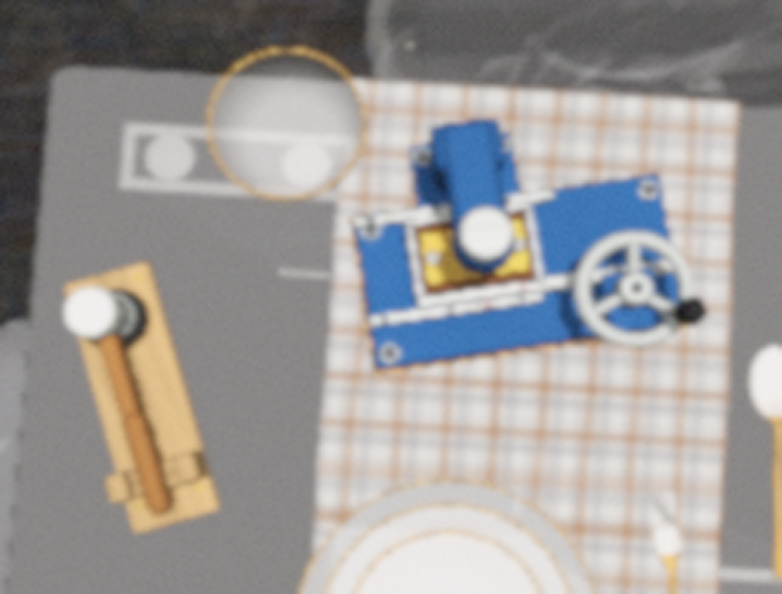

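View pics/scene0z.png

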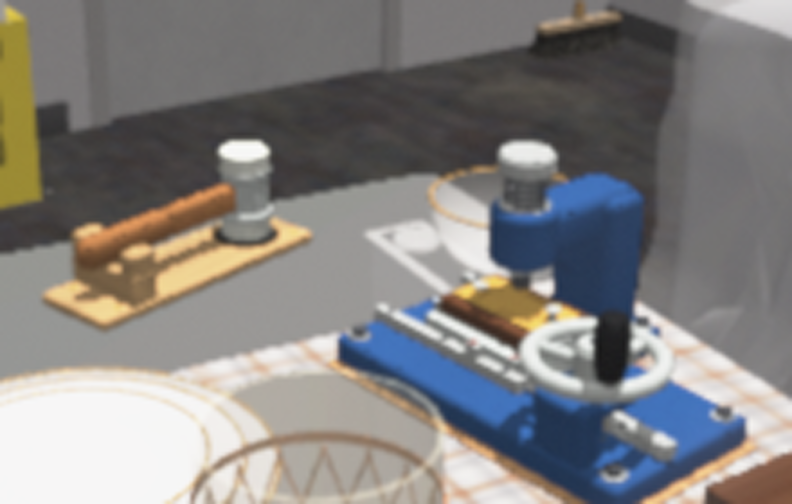

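```bash
cat >> h.py <<'E'
def plan(o,target,yaw=None,n=None,step=.045,pr=True):
    """rows from the present pose straight to target with tool down, tool-x world yaw(deg)"""
    p=np.array(o["tcp_pos"]);R=Ro.from_rotvec(o["orientation"])
    if yaw is None: T=R
    else:
        a=np.radians(yaw);T=Ro.from_matrix(np.array([[np.cos(a),np.sin(a),0],[np.sin(a),-np.cos(a),0],[0,0,-1.]]))
    dr=(R.inv()*T).as_rotvec();d=np.array(target)-p
    n=n or int(max(np.ceil(np.linalg.norm(d)/step),np.ceil(np.degrees(np.linalg.norm(dr))/7.5),1))
    dp=[];tw=[]
    for i in range(n):
        Ri=R*Ro.from_rotvec(dr*i/n)
        dp.append((Ri.inv().apply(d/n)/.12).round(3).tolist());tw.append((np.degrees(dr/n)/120).round(4).tolist())
    if pr: print(n,'dp',dp,'tw',tw)
    return dp,tw
def yaw(o):
    x=Ro.from_rotvec(o["orientation"]).as_matrix();return np.degrees(np.arctan2(x[1,0],x[0,0])),np.degrees(np.arccos(-x[2,2]))
E
python3 - <<'E'
from h import *
from bench import r
o=r.get_obs();print(yaw(o))
plan(o,[.48,-.03,.40],10)
f=r.grab_frame("wrist");print(f["hand_eye"],f["intrinsics"]);cv2.imwrite("pics/w0.png",f["color"][:,:,::-1])
E
```

```text
(np.float64(64.519218359457), np.float64(0.09446532669261236))
15 dp [[-0.275, 0.248, 0.003], [-0.259, 0.265, 0.003], [-0.242, 0.281, 0.003], [-0.223, 0.295, 0.002], [-0.204, 0.309, 0.002], [-0.184, 0.321, 0.002], [-0.163, 0.332, 0.002], [-0.142, 0.342, 0.002], [-0.12, 0.35, 0.002], [-0.098, 0.357, 0.002], [-0.075, 0.363, 0.002], [-0.052, 0.367, 0.002], [-0.028, 0.369, 0.002], [-0.005, 0.37, 0.002], [0.019, 0.37, 0.002]] tw [[0.0, 0.0, 0.0303], [0.0, 0.0, 0.0303], [0.0, 0.0, 0.0303], [0.0, 0.0, 0.0303], [0.0, 0.0, 0.0303], [0.0, 0.0, 0.0303], [0.0, 0.0, 0.0303], [0.0, 0.0, 0.0303], [0.0, 0.0, 0.0303], [0.0, 0.0, 0.0303], [0.0, 0.0, 0.0303], [0.0, 0.0, 0.0303], [0.0, 0.0, 0.0303], [0.0, 0.0, 0.0303], [0.0, 0.0, 0.0303]]
[[ 9.99999917e-01  1.47244860e-04  3.80164200e-04  2.80382282e-04]
 [-2.41030056e-04  9.65603492e-01  2.60018919e-01 -6.53331132e-02]
 [-3.28801430e-04 -2.60018989e-01  9.65603447e-01  3.13041933e-02]
 [ 0.00000000e+00  0.00000000e+00  0.00000000e+00  1.00000000e+00]] [[297.31863964   0.         255.47930328]
 [  0.         297.31863964 183.63369105]
 [  0.           0.           1.        ]]
```

View pics/w0.png

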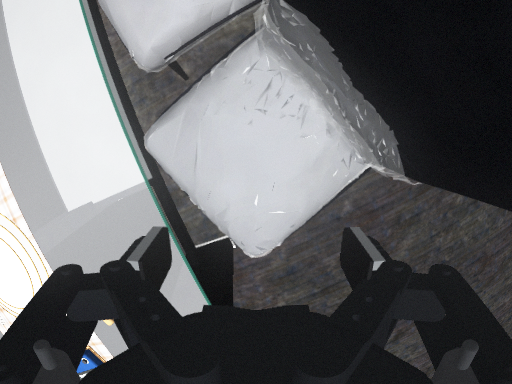

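Emit:
apply_moves(dp=[[-0.275,0.248,0.003],[-0.259,0.265,0.003],[-0.242,0.281,0.003],[-0.223,0.295,0.002],[-0.204,0.309,0.002],[-0.184,0.321,0.002],[-0.163,0.332,0.002],[-0.142,0.342,0.002],[-0.12,0.35,0.002],[-0.098,0.357,0.002],[-0.075,0.363,0.002],[-0.052,0.367,0.002],[-0.028,0.369,0.002],[-0.005,0.37,0.002],[0.019,0.37,0.002]], twist=[[0,0,0.03],[0,0,0.03],[0,0,0.03],[0,0,0.03],[0,0,0.03],[0,0,0.03],[0,0,0.03],[0,0,0.03],[0,0,0.03],[0,0,0.03],[0,0,0.03],[0,0,0.03],[0,0,0.03],[0,0,0.03],[0,0,0.03]], jaw=[0,0,0,0,0,0,0,0,0,0,0,0,0,0,0])

```text
clock: 1.65
tcp_pos: [0.4754, -0.0509, 0.3965]
orientation: [-3.129, -0.249, 0.004]
contact_force: [1.1, 0.5, 0.2]
grip_width: 0.0854
```

```bash
cat >> h.py <<'E'
def wray(f,o,u,v):
    """origin and unit ray (world) for wrist pixel"""
    K=f["intrinsics"];x=(np.asarray(u,float)-K[0,2])/K[0,0];y=(np.asarray(v,float)-K[1,2])/K[1,1];th=np.hypot(x,y)
    s=np.where(th>1e-9,np.sin(th)/np.maximum(th,1e-9),1.)
    d=np.stack([x*s,y*s,np.cos(th)],-1);H=f["hand_eye"];R=Ro.from_rotvec(o["orientation"]).as_matrix()
    return R@H[:3,3]+np.array(o["tcp_pos"]), d@H[:3,:3].T@R.T, d
def wcloud(f,o):
    z=f["z_map"];v,u=np.mgrid[:z.shape[0],:z.shape[1]]
    c,w,d=wray(f,o,u,v);W=c+w*(z/np.maximum(d[...,2],.05))[...,None];W[z==0]=np.nan;return W
def atz(f,o,u,v,z):
    c,w,_=wray(f,o,u,v);return c+w*((z-c[2])/w[...,2])[...,None]
def proj(f,o,X):
    R=Ro.from_rotvec(o["orientation"]).as_matrix();H=f["hand_eye"]
    p=(np.asarray(X)-o["tcp_pos"])@R; p=(p-H[:3,3])@H[:3,:3]
    th=np.arctan2(np.hypot(p[...,0],p[...,1]),p[...,2]);ph=np.hypot(p[...,0],p[...,1]);K=f["intrinsics"]
    return np.stack([K[0,2]+K[0,0]*th*p[...,0]/ph,K[1,2]+K[0,0]*th*p[...,1]/ph],-1)
def snap(name):
    from bench import r
    import pickle
    o=r.get_obs();f=r.grab_frame("wrist");pickle.dump((o,f),open(name+".pkl","wb"))
    cv2.imwrite(f"pics/{name}.png",cv2.resize(f["color"][:,:,::-1],None,fx=1.5,fy=1.5,interpolation=cv2.INTER_CUBIC))
    return o,f
E
python3 - <<'E'
from h import *
o,f=snap("w1");print(o["clock"],o["tcp_pos"],yaw(o),o["qvel"])
E
```

```text
1.65 [ 0.47542497 -0.05087001  0.39649894] (np.float64(9.08602318600291), np.float64(0.19978871140004625)) [ 0.67578966  0.33168897  0.42934986 -0.29028065 -0.26643554  0.03942875
  0.58399117]
```

View pics/w1.png

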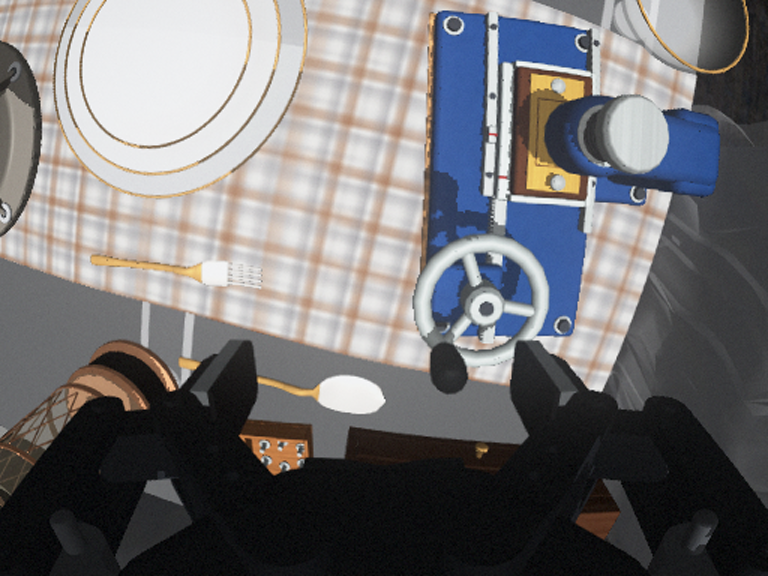

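Emit:
apply_moves(dp=[[0,0,0],[0,0,0],[0,0,0]], twist=[[0,0,0],[0,0,0],[0,0,0]], jaw=[0,0,0])

```text
clock: 2.0
tcp_pos: [0.476, -0.0597, 0.3967]
orientation: [3.132, 0.224, -0.002]
contact_force: [0.1, 0.2, -0.1]
grip_width: 0.0858
```

Run:
```python
from h import *
o,f=snap("w2");print(o["clock"],o["tcp_pos"],yaw(o),np.abs(o["qvel"]).max())
im=f["color"][0:265,270:490,::-1];cv2.imwrite("pics/w2z.png",cv2.resize(im,(660,795)[:2] if 0 else None,fx=2.26,fy=2.26,interpolation=cv2.INTER_CUBIC))
W=wcloud(f,o)
def sel(n,zl,zh,xl,xh,yl,yh):
    m=(W[...,2]>zl)&(W[...,2]<zh)&(W[...,0]>xl)&(W[...,0]<xh)&(W[...,1]>yl)&(W[...,1]<yh);B=W[m]
    print(n,len(B),B.mean(0).round(4),B.min(0).round(4),B.max(0).round(4));return B
sel("punch",.165,.18,.54,.63,.0,.11)
B=sel("rim",.08,.094,.48,.62,-.12,-.0)
# circle fit
A=np.c_[2*B[:,:2],np.ones(len(B))];
hull=cv2.convexHull((B[:,:2]*1000).astype(np.float32))[:,0]/1000;print("enclosing",cv2.minEnclosingCircle(B[:,:2].astype(np.float32)))
hub=sel("hub",.0935,.1,.53,.57,-.08,-.04)
sel("knob",.125,.145,.48,.56,-.14,-.08)
```

```text
2.0 [ 0.47595378 -0.05974834  0.39673291] (np.float64(8.180021161142149), np.float64(0.13591824446812345)) 0.007398228695744132
punch 1976 [0.5794 0.0509 0.1722] [0.5622 0.0323 0.165 ] [0.6014 0.0716 0.1755]
rim 3700 [ 0.5441 -0.0635  0.087 ] [ 0.4982 -0.1151  0.08  ] [ 0.5928 -0.0203  0.094 ]
enclosing ((0.5455310344696045, -0.06793476641178131), 0.047947920858860016)
hub 359 [ 0.5454 -0.0683  0.0947] [ 0.5344 -0.0798  0.0935] [ 0.5568 -0.0571  0.0969]
knob 476 [ 0.5227 -0.1016  0.1318] [ 0.5125 -0.1136  0.125 ] [ 0.5352 -0.0925  0.137 ]
```

View pics/w2z.png

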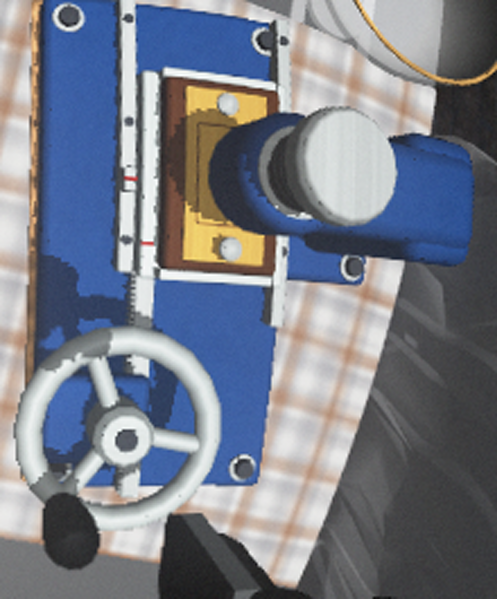

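Run:
```python
from h import *
import pickle
o,f=pickle.load(open("w2.pkl","rb"));W=wcloud(f,o);C=f["color"].astype(int)
red=(C[...,0]>140)&(C[...,0]-C[...,1]>60)&(C[...,0]-C[...,2]>60);red[:,:315]=0;red[:,345:]=0;red[:60]=0;red[125:]=0
n,l,s,c=cv2.connectedComponentsWithStats(red.astype(np.uint8))
for i in range(1,n):print(s[i],c[i],np.nanmedian(W[l==i],0))
# press yaw from blue base outline: top of base z
m=(C[...,2]-C[...,0]>60)&(C[...,2]>90)&(W[...,2]>.01)&(W[...,2]<.05)
print(m.sum(),np.nanmedian(W[m][:,2]))
P=(W[m][:,:2]*1000).astype(np.float32);print(cv2.minAreaRect(P))
# carriage white side bars & brass
m=(C[...,0]>150)&(C[...,2]<100)&(C[...,1]>110)&(abs(W[...,2]-.06)<.01);m[:,:330]=0
print(m.sum(),np.nanmedian(W[m],0),cv2.minAreaRect((W[m][:,:2]*1000).astype(np.float32)))
for u,v in [(229,104),(231,247)]:
    a,b=270+u/2.26,v/2.26;B=W[int(b)-4:int(b)+5,int(a)-4:int(a)+5];print("rivet",B[...,2].max(),np.nanmedian(B.reshape(-1,3),0), atz(f,o,a,b,.066))
```

```text
[325  78   6   2  11] [327.72727273  78.45454545] [0.53955541 0.04666105 0.04551338]
[333 107   5   2   7] [335.42857143 107.28571429] [0.55378282 0.0172116  0.044031  ]
8902 0.025365510082514142
((596.6158447265625, 21.541152954101562), (186.61227416992188, 263.2563781738281), 7.797642707824707)
429 [0.58999867 0.09191267 0.05980025] ((648.2164306640625, 128.09744262695312), (279.13720703125, 88.82376098632812), 47.567710876464844)
rivet 0.06303839983651399 [0.57754289 0.09010616 0.06097369] [0.57644021 0.08920217 0.066     ]
rivet 0.0708864532025631 [0.58621601 0.02239861 0.06901741] [0.58773969 0.02231739 0.066     ]
```

Run:
```python
from h import *
from bench import r
o=r.get_obs()
plan(o,[.522,-.1025,.32],8,n=4)
o2=dict(o);o2["tcp_pos"]=[.522,-.1025,.32];plan(o2,[.522,-.1025,.272],8,n=3)
print(r.hold_point_z)
```

```text
4 dp [[0.082, 0.102, 0.16], [0.082, 0.102, 0.16], [0.082, 0.102, 0.16], [0.083, 0.102, 0.16]] tw [[0.0002, 0.0002, 0.0004], [0.0002, 0.0002, 0.0004], [0.0002, 0.0002, 0.0004], [0.0002, 0.0002, 0.0004]]
3 dp [[0.0, -0.0, 0.133], [0.0, -0.0, 0.133], [0.0, -0.0, 0.133]] tw [[0.0003, 0.0002, 0.0006], [0.0003, 0.0002, 0.0006], [0.0003, 0.0002, 0.0006]]
0.1547
```

Emit:
apply_moves(dp=[[0.082,0.102,0.16],[0.082,0.102,0.16],[0.082,0.102,0.16],[0.07,0.09,0.1],[0.01,0.01,0.05],[0,0,0],[0,0,0]], twist=[[0,0,0],[0,0,0],[0,0,0],[0,0,0],[0,0,0],[0,0,0],[0,0,0]], jaw=[0,0,0,0,0,0,0])

```text
clock: 2.75
tcp_pos: [0.5236, -0.092, 0.3186]
orientation: [-3.127, -0.257, 0.001]
contact_force: [0.2, 0.3, -0.4]
grip_width: 0.0854
```

Run:
```python
from h import *
o,f=snap("w3");print(o["clock"],o["tcp_pos"],yaw(o),np.abs(o["qvel"]).max())
plan(o,[.522,-.1025,.272],8,n=4)
W=wcloud(f,o)
m=(W[...,2]>.12)&(W[...,2]<.145)&(abs(W[...,0]-.522)<.02)&(abs(W[...,1]+.1025)<.02);print(m.sum(),W[m].mean(0),W[m].min(0),W[m].max(0))
```

```text
2.75 [ 0.52364505 -0.09195381  0.31858955] (np.float64(9.390402830627), np.float64(0.24868086744661702)) 0.013129887875341096
4 dp [[-0.007, 0.022, 0.097], [-0.007, 0.021, 0.097], [-0.007, 0.021, 0.097], [-0.007, 0.021, 0.097]] tw [[-0.0005, 0.0001, 0.0029], [-0.0005, 0.0001, 0.0029], [-0.0005, 0.0001, 0.0029], [-0.0005, 0.0001, 0.0029]]
1161 [ 0.52395984 -0.10104311  0.13112894] [ 0.51287988 -0.11311107  0.12001831] [ 0.53560898 -0.09253109  0.13629   ]
```

View pics/w3.png

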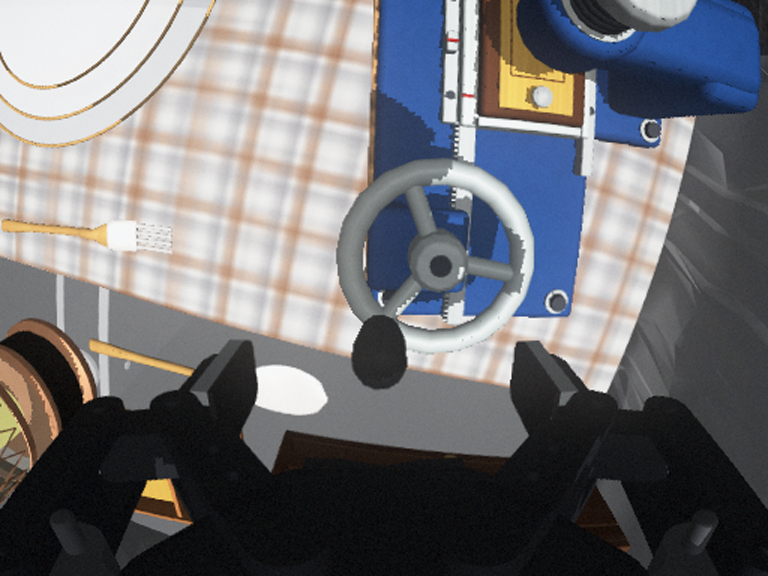

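Emit:
apply_moves(dp=[[-0.005,0.03,0.1],[-0.005,0.03,0.1],[-0.005,0.025,0.1],[-0.005,0.02,0.1],[0,0,0.01],[0,0,0]], twist=[[0,0,0.003],[0,0,0.003],[0,0,0.003],[0,0,0.003],[0,0,0],[0,0,0]], jaw=[0,0,0,0,0,0])

```text
clock: 3.4
tcp_pos: [0.5224, -0.1045, 0.2659]
orientation: [-3.129, -0.216, -0.001]
contact_force: [0.6, 1.0, -0.3]
grip_width: 0.0849
```

Run:
```python
from h import *
o,f=snap("w4");print(o["clock"],o["tcp_pos"],yaw(o),np.abs(o["qvel"]).max(),o["contact_force"])
W=wcloud(f,o)
m=(W[...,2]>.12)&(W[...,2]<.145)&(abs(W[...,0]-.522)<.02)&(abs(W[...,1]+.1025)<.02);print(m.sum(),W[m].mean(0),W[m].min(0),W[m].max(0))
```

```text
3.4 [ 0.52237955 -0.10454396  0.26588685] (np.float64(7.891717192316142), np.float64(0.31595215807124893)) 0.0155340631129864 [ 0.59833764  0.96768104 -0.28683094]
2318 [ 0.52388535 -0.10053735  0.13092399] [ 0.51322949 -0.11350444  0.12003464] [ 0.53593794 -0.09223832  0.1365778 ]
```

View pics/w4.png

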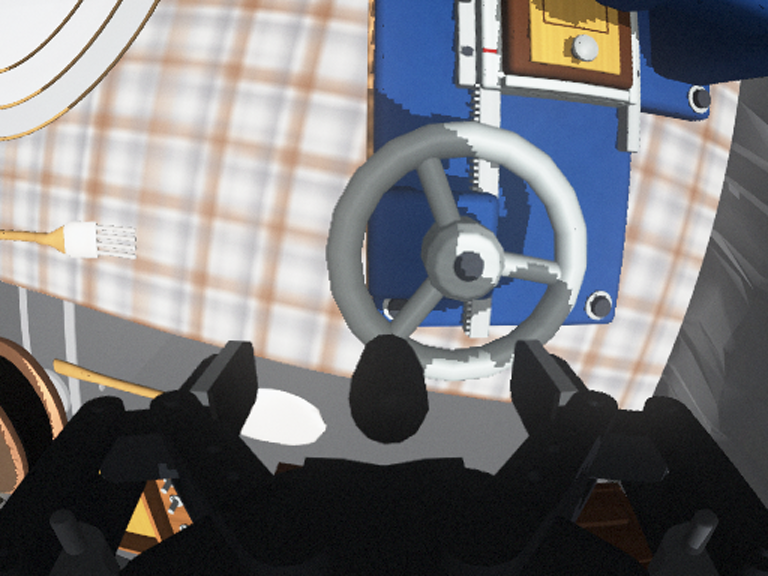

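Emit:
apply_moves(dp=[[0.0,-0.01,-0.05],[0,0,0],[0,0,0],[0,0,0],[0,0,0],[0,0,0],[0,0,0],[0,0,0]], twist=[[0,0,0],[0,0,0],[0,0,0],[0,0,0],[0,0,0],[0,0,0],[0,0,0],[0,0,0]], jaw=[120,255,255,255,255,255,255,255], grip_force=30)

```text
clock: 4.25
tcp_pos: [0.523, -0.103, 0.2741]
orientation: [-3.129, -0.217, -0.006]
contact_force: [0.3, -1.0, 0.3]
grip_width: 0.0219
```

Run:
```python
from h import *
from bench import r
o=r.get_obs();print(o["clock"],o["tcp_pos"],yaw(o),o["grip_width"],o["contact_force"])
c=np.array([.5454,-.068]);p=np.array(o["tcp_pos"][:2]);d=p-c;print(np.hypot(*d),np.degrees(np.arctan2(d[1],d[0])))
```

```text
4.25 [ 0.52295128 -0.10300126  0.2741383 ] (np.float64(7.943280459266609), np.float64(0.3767474587890865)) 0.02185844074662433 [ 0.25431224 -0.9694506   0.28510334]
0.04158163992075002 -122.6748503611102
```

```bash
cat >> h.py <<'E'
def arc(o,da,n,c=(.5454,-.068),rad=.042,z=.272,lead=0):
    p=np.array(o["tcp_pos"]);R=Ro.from_rotvec(o["orientation"]);d=p[:2]-c;a0=np.arctan2(d[1],d[0])
    out=[];q=p
    for i in range(n):
        a=a0+np.radians(da)*(i+1)/n;t=np.array([c[0]+rad*np.cos(a),c[1]+rad*np.sin(a),p[2]+(z-p[2])*(i+1)/n])
        out.append((R.inv().apply(t-q)/.12).round(3).tolist());q=t
    print(np.degrees(a0),np.hypot(*d),out)
E
python3 - <<'E'
from h import *
from bench import r
arc(r.get_obs(),72,6)
E
```

```text
-122.6748503611102 0.04158163992075002 [[0.058, 0.044, 0.003], [0.068, 0.028, 0.003], [0.072, 0.013, 0.003], [0.073, -0.002, 0.003], [0.071, -0.017, 0.003], [0.066, -0.031, 0.003]]
```

Emit:
apply_moves(dp=[[0.058,0.044,0.003],[0.068,0.028,0.003],[0.072,0.013,0.003],[0.073,-0.002,0.003],[0.071,-0.017,0.003],[0.066,-0.031,0.003]], twist=[[0,0,0],[0,0,0],[0,0,0],[0,0,0],[0,0,0],[0,0,0]], jaw=[255,255,255,255,255,255])

```text
clock: 4.85
tcp_pos: [0.5714, -0.1014, 0.2741]
orientation: [-3.123, -0.214, 0.006]
contact_force: [-4.4, 1.7, 7.3]
grip_width: 0.0214
```

Run:
```python
from h import *
from bench import r
o=r.get_obs();print(o["tcp_pos"],yaw(o),o["contact_force"],o["grip_width"]);arc(o,72,6)
```

```text
[ 0.57140969 -0.10138841  0.27405874] (np.float64(7.822510884348427), np.float64(0.6766173112570194)) [-4.43615472  1.65510724  7.28367583] 0.021353904732075355
-52.08128150562088 0.0423236336999405 [[0.058, -0.045, 0.003], [0.049, -0.054, 0.003], [0.036, -0.063, 0.003], [0.023, -0.07, 0.004], [0.008, -0.073, 0.004], [-0.008, -0.073, 0.004]]
```

Works. Continue.

Emit:
apply_moves(dp=[[0.058,-0.045,0.003],[0.049,-0.054,0.003],[0.036,-0.063,0.003],[0.023,-0.07,0.003],[0.008,-0.073,0.003],[-0.008,-0.073,0.003]], twist=[[0,0,0],[0,0,0],[0,0,0],[0,0,0],[0,0,0],[0,0,0]], jaw=[255,255,255,255,255,255])

```text
clock: 5.45
tcp_pos: [0.5865, -0.0571, 0.2741]
orientation: [-3.129, -0.205, 0.004]
contact_force: [1.5, -1.9, 2.3]
grip_width: 0.022
```

Run:
```python
from h import *
from bench import r
o=r.get_obs();print(o["tcp_pos"],yaw(o),o["contact_force"],o["grip_width"]);arc(o,50,4)
```

```text
[ 0.58648489 -0.05710376  0.2741262 ] (np.float64(7.480855221970321), np.float64(0.3606618506032203)) [ 1.52682331 -1.91746803  2.32294071] 0.022038093578138157
14.853619737791812 0.042505254074986294 [[-0.022, -0.073, 0.005], [-0.034, -0.068, 0.005], [-0.048, -0.06, 0.005], [-0.059, -0.048, 0.005]]
```

Emit:
apply_moves(dp=[[-0.022,-0.073,0.003],[-0.034,-0.068,0.003],[-0.048,-0.06,0.003],[-0.059,-0.048,0.003],[0,0,0],[0,0,0]], twist=[[0,0,0],[0,0,0],[0,0,0],[0,0,0],[0,0,0],[0,0,0]], jaw=[255,255,255,255,255,255])

```text
clock: 6.05
tcp_pos: [0.5606, -0.0275, 0.2742]
orientation: [-3.131, -0.206, 0.0]
contact_force: [1.2, -3.8, 1.3]
grip_width: 0.0216
```

Run:
```python
from h import *
o,f=snap("w5");print(o["clock"],o["tcp_pos"],yaw(o),o["contact_force"],o["grip_width"]);arc(o,26,3)
im=f["color"][0:200,150:400,::-1];cv2.imwrite("pics/w5z.png",cv2.resize(im,None,fx=3,fy=3,interpolation=cv2.INTER_CUBIC))
W=wcloud(f,o);C=f["color"].astype(int)
red=(C[...,0]>100)&(C[...,0]-C[...,1]>50)&(C[...,0]-C[...,2]>50)&(W[...,2]>.035)&(W[...,2]<.055)&(W[...,0]<.57)&(W[...,0]>.52)
n,l,s,c=cv2.connectedComponentsWithStats(red.astype(np.uint8))
for i in range(1,n):print(s[i],c[i],np.nanmedian(W[l==i],0))
```

```text
6.05 [ 0.56060027 -0.02747959  0.27416016] (np.float64(7.541281391557454), np.float64(0.21770239869703953)) [ 1.21697234 -3.75593978  1.2937598 ] 0.021607465865065678
69.43761635465641 0.04327761427311471 [[-0.053, -0.012, 0.006], [-0.051, -0.014, 0.006], [-0.053, -0.006, 0.006]]
[233  91   9   2  14] [236.28571429  91.35714286] [0.538525   0.04646668 0.04572251]
[248  98   8   2  13] [252.07692308  98.38461538] [0.54956126 0.04309215 0.04348774]
```

View pics/w5z.png

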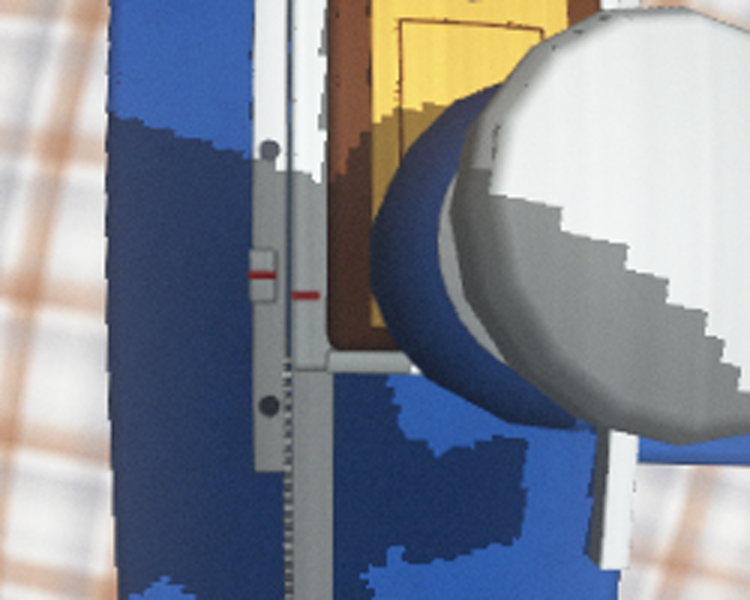

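Emit:
apply_moves(dp=[[-0.062,-0.016,0.0],[-0.062,-0.006,0.0],[-0.062,0.006,0.0],[0,0,0],[0,0,0]], twist=[[0,0,0],[0,0,0],[0,0,0],[0,0,0],[0,0,0]], jaw=[255,255,255,255,255])

```text
clock: 6.6
tcp_pos: [0.5371, -0.0259, 0.2741]
orientation: [-3.128, -0.21, -0.003]
contact_force: [2.1, -1.3, -0.4]
grip_width: 0.0218
```

Run:
```python
from h import *
o,f=snap("w6");print(o["clock"],o["tcp_pos"],yaw(o),o["contact_force"],o["grip_width"]);arc(o,8,1)
im=f["color"][0:200,150:400,::-1];cv2.imwrite("pics/w6z.png",cv2.resize(im,None,fx=3,fy=3,interpolation=cv2.INTER_CUBIC))
W=wcloud(f,o);C=f["color"].astype(int)
red=(C[...,0]>100)&(C[...,0]-C[...,1]>50)&(C[...,0]-C[...,2]>50)&(W[...,2]>.035)&(W[...,2]<.055)&(W[...,0]<.57)&(W[...,0]>.52)
n,l,s,c=cv2.connectedComponentsWithStats(red.astype(np.uint8))
for i in range(1,n):print(s[i],c[i],np.nanmedian(W[l==i],0))
```

```text
6.6 [ 0.53712755 -0.02587504  0.2741415 ] (np.float64(7.69755594283313), np.float64(0.39773958372388807)) [ 2.09863226 -1.29608539 -0.37453256] 0.021833364319512306
101.1102978623468 0.04292953955111907 [[-0.048, 0.014, 0.018]]
[268  99   8   2  11] [271.90909091  99.27272727] [0.53951312 0.04651249 0.04593712]
[282  99   8   2  16] [285.5  99.5] [0.54843752 0.04777088 0.04399762]
```

View pics/w6z.png

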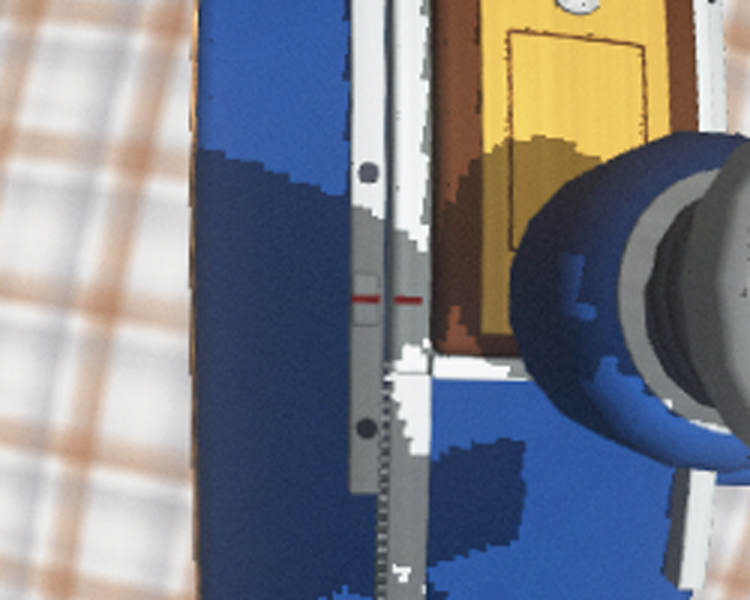

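Emit:
apply_moves(dp=[[0,0,0],[0,0,0],[0,0,0],[0,0,0],[0,0,0],[0,0,-0.2],[0,0,-0.35],[0,0,-0.35],[0,0,-0.15]], twist=[[0,0,0],[0,0,0],[0,0,0],[0,0,0],[0,0,0],[0,0,0],[0,0,0],[0,0,0],[0,0,0]], jaw=[150,100,50,0,0,0,0,0,0])

```text
clock: 7.55
tcp_pos: [0.535, -0.0255, 0.3987]
orientation: [-3.127, -0.211, 0.024]
contact_force: [0.6, 0.2, -0.6]
grip_width: 0.0854
```

Run:
```python
from h import *
o,f=snap("w7");print(o["clock"],o["tcp_pos"],yaw(o),o["contact_force"],o["grip_width"])
im=f["color"][0:200,150:400,::-1];cv2.imwrite("pics/w7z.png",cv2.resize(im,None,fx=3,fy=3,interpolation=cv2.INTER_CUBIC))
W=wcloud(f,o);C=f["color"].astype(int)
red=(C[...,0]>100)&(C[...,0]-C[...,1]>50)&(C[...,0]-C[...,2]>50)&(W[...,2]>.035)&(W[...,2]<.055)&(W[...,0]<.57)&(W[...,0]>.52)
n,l,s,c=cv2.connectedComponentsWithStats(red.astype(np.uint8))
for i in range(1,n):print(s[i],c[i],np.nanmedian(W[l==i],0))
m=(W[...,2]>.166)&(W[...,2]<.18)&(W[...,0]>.54)&(W[...,0]<.63)&(W[...,1]>.01)&(W[...,1]<.11);print("punch",m.sum(),W[m].mean(0),cv2.minEnclosingCircle(W[m][:,:2].astype(np.float32)))
plan(o,[.45,.32,.41],108)
print(o["joints"])
```

```text
7.55 [ 0.53497793 -0.02549259  0.39869511] (np.float64(7.723257172071699), np.float64(0.9676822977747332)) [ 0.56070036  0.22550089 -0.6037706 ] 0.08540314267392167
[271 103   5   2  10] [273.  103.5] [0.53933845 0.04658417 0.04548699]
[279 103   5   2  10] [281.  103.5] [0.54794979 0.04787849 0.04408186]
punch 2508 [0.58119468 0.05195531 0.17263016] ((0.5828286409378052, 0.05203206092119217), 0.0203593447804451)
14 dp [[-0.023, -0.211, -0.005], [0.004, -0.212, -0.005], [0.03, -0.21, -0.005], [0.056, -0.204, -0.006], [0.081, -0.196, -0.006], [0.105, -0.184, -0.006], [0.127, -0.169, -0.006], [0.147, -0.152, -0.006], [0.165, -0.133, -0.007], [0.18, -0.111, -0.007], [0.193, -0.088, -0.007], [0.202, -0.063, -0.007], [0.208, -0.037, -0.007], [0.211, -0.011, -0.007]] tw [[-0.0006, 0.0001, -0.0597], [-0.0006, 0.0001, -0.0597], [-0.0006, 0.0001, -0.0597], [-0.0006, 0.0001, -0.0597], [-0.0006, 0.0001, -0.0597], [-0.0006, 0.0001, -0.0597], [-0.0006, 0.0001, -0.0597], [-0.0006, 0.0001, -0.0597], [-0.0006, 0.0001, -0.0597], [-0.0006, 0.0001, -0.0597], [-0.0006, 0.0001, -0.0597], [-0.0006, 0.0001, -0.0597], [-0.0006, 0.0001, -0.0597], [-0.0006, 0.0001, -0.0597]]
[-0.53748667  0.28381991  0.57283582  1.91995669 -0.18759624  1.00535265
  0.25549215]
```

View pics/w7z.png

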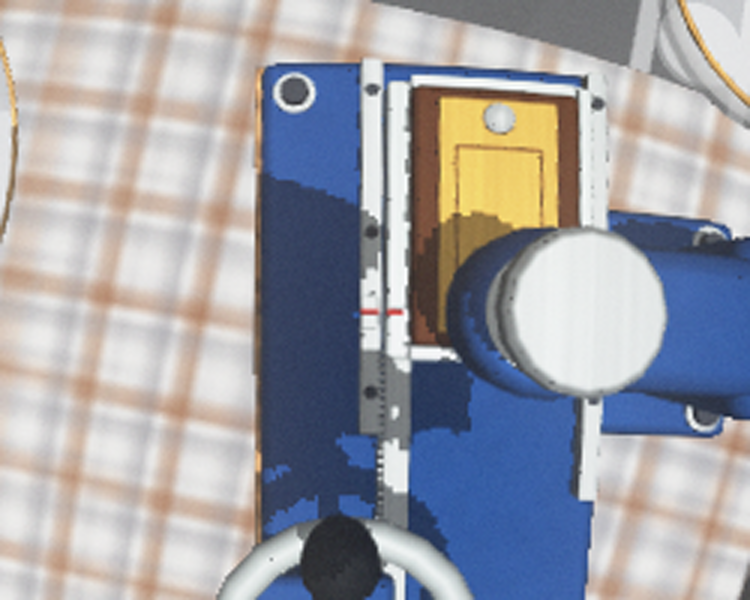

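Emit:
apply_moves(dp=[[-0.023,-0.211,-0.005],[0.004,-0.212,-0.005],[0.03,-0.21,-0.005],[0.056,-0.204,-0.006],[0.081,-0.196,-0.006],[0.105,-0.184,-0.006],[0.127,-0.169,-0.006],[0.147,-0.152,-0.006],[0.165,-0.133,-0.007],[0.18,-0.111,-0.007],[0.193,-0.088,-0.007],[0.2,-0.063,-0.007],[0.17,-0.037,-0.007],[0.1,-0.01,0],[0,0,0],[0,0,0]], twist=[[0,0,-0.06],[0,0,-0.06],[0,0,-0.06],[0,0,-0.06],[0,0,-0.06],[0,0,-0.06],[0,0,-0.06],[0,0,-0.06],[0,0,-0.06],[0,0,-0.06],[0,0,-0.06],[0,0,-0.06],[0,0,-0.06],[0,0,-0.03],[0,0,0],[0,0,0]], jaw=[0,0,0,0,0,0,0,0,0,0,0,0,0,0,0,0])

```text
clock: 9.2
tcp_pos: [0.4369, 0.3101, 0.4085]
orientation: [-1.819, -2.54, 0.012]
contact_force: [-0.5, -0.1, -0.3]
grip_width: 0.0854
```

Run:
```python
from h import *
o,f=snap("w8");print(o["clock"],o["tcp_pos"],yaw(o),o["joints"].round(2),np.abs(o["qvel"]).max())
```

```text
9.2 [0.43690315 0.31013322 0.40853821] (np.float64(108.77526894527708), np.float64(1.0890407012229002)) [-0.82  0.25  0.11  1.89 -0.05  1.02  1.21] 0.009860438433771438
```

View pics/w8.png

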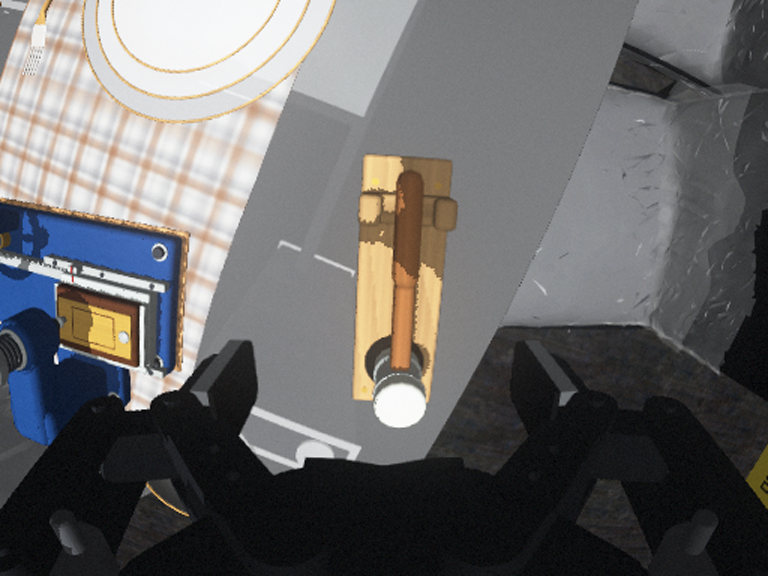

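Run:
```python
from h import *
import pickle
o,f=pickle.load(open("w8.pkl","rb"));W=wcloud(f,o);C=f["color"].astype(int)
m=(W[...,2]>.081)&(W[...,2]<.092)&(W[...,0]>.48)&(W[...,0]<.6)&(W[...,1]>.3)&(W[...,1]<.42);P=W[m]
print("head",m.sum(),P.mean(0),cv2.minEnclosingCircle(P[:,:2].astype(np.float32)))
hc=np.array(cv2.minEnclosingCircle(P[:,:2].astype(np.float32))[0])
# handle
m=(W[...,2]>.05)&(W[...,2]<.07)&(C[...,0]>C[...,2]+25)&(W[...,0]<.505)&(W[...,0]>.35)&(W[...,1]>.27)&(W[...,1]<.4)
H=W[m];print("handle n",len(H))
for lo in np.arange(.36,.52,.02):
    s=H[(H[:,0]>=lo)&(H[:,0]<lo+.02)]
    if len(s):print(lo.round(2),len(s),s.mean(0).round(4),s.min(0).round(4),s.max(0).round(4))
vx=cv2.fitLine(H[:,:2].astype(np.float32),cv2.DIST_HUBER,0,.01,.01).ravel();print(vx,np.degrees(np.arctan2(vx[1],vx[0])))
# board top
m=(W[...,2]>.006)&(W[...,2]<.014)&(C[...,0]>C[...,2]+40)&(W[...,0]<.6)&(W[...,0]>.3)&(W[...,1]>.25)&(W[...,1]<.42)
r=cv2.minAreaRect((W[m][:,:2]*1000).astype(np.float32));print("board",m.sum(),r)
```

```text
head 841 [0.5350276  0.35974416 0.08455587] ((0.5363027453422546, 0.36040282249450684), 0.020485099405050278)
handle n 2410
0.36 135 [0.3758 0.3144 0.0567] [0.3701 0.3052 0.0506] [0.38   0.3249 0.0613]
0.38 574 [0.3908 0.3266 0.0552] [0.38   0.2857 0.05  ] [0.4    0.3568 0.0616]
0.4 564 [0.4092 0.3138 0.0551] [0.4    0.2839 0.0501] [0.4199 0.3556 0.0611]
0.42 327 [0.4299 0.3289 0.0578] [0.42   0.3171 0.0513] [0.4399 0.3416 0.0616]
0.44 282 [0.4495 0.3346 0.0577] [0.44   0.3229 0.0504] [0.46   0.3462 0.0613]
0.46 245 [0.47   0.3409 0.0581] [0.4603 0.3308 0.0517] [0.48   0.3524 0.0607]
0.48 229 [0.4901 0.3466 0.0582] [0.4801 0.3366 0.0516] [0.4999 0.3575 0.0605]
0.5 54 [0.5025 0.3503 0.0585] [0.5001 0.3423 0.0545] [0.5049 0.3585 0.0612]
[0.9586108  0.28471988 0.42643005 0.32806322] 16.542105
board 4930 ((467.4934387207031, 339.0551452636719), (223.73533630371094, 73.65887451171875), 15.365309715270996)
```

Run:
```python
from h import *
from bench import r
o=r.get_obs()
plan(o,[.4955,.3482,.29],106.3,n=5)
```

```text
5 dp [[0.027, 0.116, 0.196], [0.028, 0.115, 0.196], [0.03, 0.114, 0.197], [0.031, 0.113, 0.197], [0.032, 0.112, 0.197]] tw [[-0.0016, -0.0009, 0.0041], [-0.0016, -0.0009, 0.0041], [-0.0016, -0.0009, 0.0041], [-0.0016, -0.0009, 0.0041], [-0.0016, -0.0009, 0.0041]]
```

Emit:
apply_moves(dp=[[0.027,0.116,0.19],[0.028,0.115,0.195],[0.03,0.114,0.195],[0.031,0.113,0.195],[0.03,0.1,0.15],[0,0.01,0.02],[0,0,0]], twist=[[-0.0016,-0.0009,0.004],[-0.0016,-0.0009,0.004],[-0.0016,-0.0009,0.004],[-0.0016,-0.0009,0.004],[-0.0016,-0.0009,0.004],[0,0,0],[0,0,0]], jaw=[0,0,0,0,0,0,0])

```text
clock: 9.95
tcp_pos: [0.5015, 0.3408, 0.2916]
orientation: [1.907, 2.491, 0.001]
contact_force: [0.2, -0.2, 0.7]
grip_width: 0.0854
```

Run:
```python
from h import *
o,f=snap("w9");print(o["clock"],o["tcp_pos"],yaw(o),o["joints"].round(2),np.abs(o["qvel"]).max())
W=wcloud(f,o);C=f["color"].astype(int)
m=(W[...,2]>.052)&(W[...,2]<.066)&(C[...,0]>C[...,2]+25)&(W[...,0]<.51)&(W[...,0]>.42)&(W[...,1]>.3)&(W[...,1]<.4);H=W[m]
for lo in np.arange(.42,.51,.02):
    s=H[(H[:,0]>=lo)&(H[:,0]<lo+.02)]
    if len(s):print(lo.round(2),len(s),s.mean(0).round(4),s.min(0).round(4),s.max(0).round(4))
plan(o,[.4955,.3482,.203],106.3,n=4)
```

```text
9.95 [0.50153981 0.34082068 0.29158552] (np.float64(105.11815740301894), np.float64(0.2663902889479346)) [-0.79  0.49  0.12  1.83 -0.07  0.82  1.2 ] 0.011635658913247079
0.42 838 [0.43   0.329  0.0581] [0.42   0.3168 0.052 ] [0.44   0.3417 0.0618]
0.44 771 [0.4496 0.3347 0.058 ] [0.44   0.3227 0.052 ] [0.46   0.3463 0.062 ]
0.46 684 [0.4698 0.341  0.0581] [0.46   0.33   0.0531] [0.48   0.3522 0.061 ]
0.48 654 [0.4898 0.3467 0.0582] [0.48   0.3362 0.0532] [0.5    0.3578 0.0609]
0.5 284 [0.5048 0.351  0.0584] [0.5    0.3415 0.0536] [0.51   0.3602 0.061 ]
4 dp [[0.019, -0.009, 0.184], [0.019, -0.008, 0.184], [0.019, -0.008, 0.185], [0.018, -0.008, 0.185]] tw [[0.0004, 0.0004, -0.0025], [0.0004, 0.0004, -0.0025], [0.0004, 0.0004, -0.0025], [0.0004, 0.0004, -0.0025]]
```

View pics/w9.png

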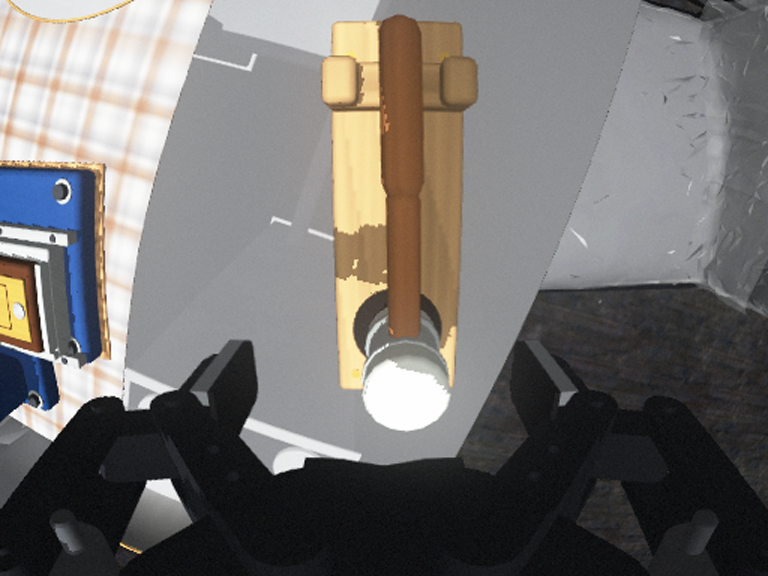

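Emit:
apply_moves(dp=[[0.025,-0.01,0.18],[0.022,-0.01,0.18],[0.02,-0.008,0.17],[0.01,-0.006,0.15],[0,0,0.02],[0,0,0]], twist=[[0,0,-0.0025],[0,0,-0.0025],[0,0,-0.0025],[0,0,-0.0025],[0,0,0],[0,0,0]], jaw=[0,0,0,0,0,0])

```text
clock: 10.6
tcp_pos: [0.4969, 0.3472, 0.2143]
orientation: [1.884, 2.505, 0.019]
contact_force: [-0.6, 0.1, 0.4]
grip_width: 0.0855
```

Run:
```python
from h import *
from bench import r
o=r.get_obs();print(o["clock"],o["tcp_pos"],yaw(o),o["contact_force"])
plan(o,[.4955,.3482,.203],106.3,n=1)
```

```text
10.6 [0.49685844 0.34723343 0.21432735] (np.float64(106.10693057128303), np.float64(0.802615329306797)) [-0.57769203  0.06990049  0.4345076 ]
1 dp [[0.011, -0.01, 0.094]] tw [[0.0067, -0.0006, -0.0016]]
```

Emit:
apply_moves(dp=[[0.006,-0.005,0.05],[0.006,-0.005,0.055],[0,0,0]], twist=[[0.0034,0,0],[0.0034,0,0],[0,0,0]], jaw=[0,0,0])

```text
clock: 10.9
tcp_pos: [0.4963, 0.3486, 0.2043]
orientation: [-1.889, -2.509, -0.007]
contact_force: [-0.3, 0.4, 0.3]
grip_width: 0.0852
```

Run:
```python
from h import *
from bench import r
o=r.get_obs();print(o["clock"],o["tcp_pos"],yaw(o),o["contact_force"])
plan(o,[.4955,.3482,.203],106.3,n=1)
```

```text
10.9 [0.49632051 0.34858858 0.20433437] (np.float64(106.04785434074854), np.float64(0.257528785546308)) [-0.30151474  0.35564576  0.32264159]
1 dp [[-0.001, -0.008, 0.011]] tw [[0.0015, -0.0016, -0.0021]]
```

Emit:
apply_moves(dp=[[0,0,0],[0,0,0],[0,0,0],[0,0,0],[0,0,0],[0,0,0],[0,0,0],[0,0,0],[0,0,0]], twist=[[0,0,0],[0,0,0],[0,0,0],[0,0,0],[0,0,0],[0,0,0],[0,0,0],[0,0,0],[0,0,0]], jaw=[150,255,255,255,255,255,255,255,255], grip_force=100)

```text
clock: 11.8
tcp_pos: [0.4968, 0.3486, 0.2055]
orientation: [-1.89, -2.509, -0.009]
contact_force: [0.2, -0.0, 0.8]
grip_width: 0.0147
```

Run:
```python
from h import *
o,f=snap("w10");print(o["clock"],o["tcp_pos"],yaw(o),o["contact_force"],o["grip_width"])
W=wcloud(f,o)
m=(W[...,2]>.081)&(W[...,2]<.092)&(W[...,0]>.48)&(W[...,0]<.6)&(W[...,1]>.3)&(W[...,1]<.42);P=W[m]
if m.sum():print("head",m.sum(),P.mean(0),cv2.minEnclosingCircle(P[:,:2].astype(np.float32)))
```

```text
11.8 [0.49683781 0.34861885 0.20552967] (np.float64(106.0237235394893), np.float64(0.3285643541414519)) [ 0.23454875 -0.00182752  0.77432029] 0.014728441951731059
head 4184 [0.4955055 0.3420506 0.0869903] ((0.4968029856681824, 0.3474467992782593), 0.04665123298764229)
```

View pics/w10.png

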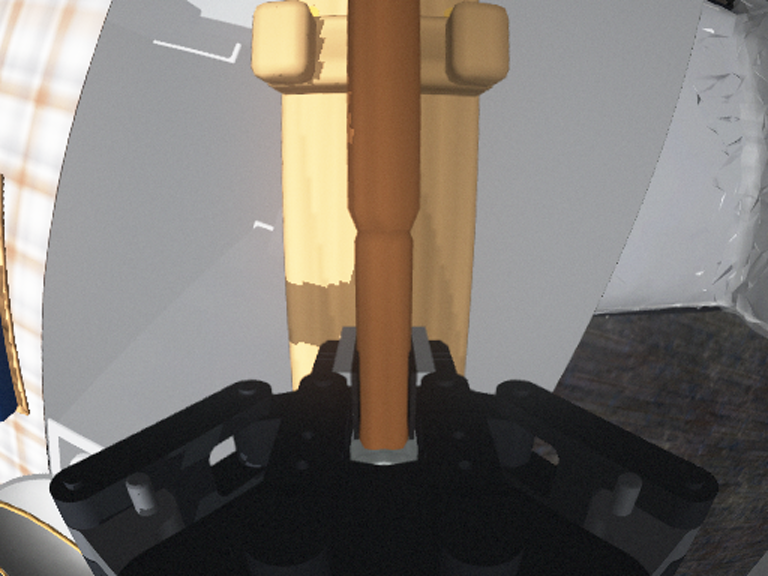

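Run:
```python
from h import *
from bench import r
o=r.get_obs();o2=dict(o);o2["tcp_pos"]=[.4968,.3486,.41]
plan(o2,[.5435,.0404,.41],106.0,n=9)
```

```text
9 dp [[-0.286, -0.037, -0.001], [-0.286, -0.037, -0.001], [-0.286, -0.037, -0.001], [-0.286, -0.037, -0.001], [-0.286, -0.037, -0.001], [-0.286, -0.037, -0.001], [-0.286, -0.037, -0.0], [-0.286, -0.037, -0.0], [-0.286, -0.037, -0.0]] tw [[0.0002, -0.0002, 0.0], [0.0002, -0.0002, 0.0], [0.0002, -0.0002, 0.0], [0.0002, -0.0002, 0.0], [0.0002, -0.0002, 0.0], [0.0002, -0.0002, 0.0], [0.0002, -0.0002, 0.0], [0.0002, -0.0002, 0.0], [0.0002, -0.0002, 0.0]]
```

Emit:
apply_moves(dp=[[0,0,-0.1],[0,0,-0.25],[0,0,-0.35],[0,0,-0.35],[0,0,-0.35],[0,0,-0.25],[0,0,0]], twist=[[0,0,0],[0,0,0],[0,0,0],[0,0,0],[0,0,0],[0,0,0],[0,0,0]], jaw=[255,255,255,255,255,255,255])

```text
clock: 12.55
tcp_pos: [0.4941, 0.3461, 0.4097]
orientation: [-1.888, -2.507, 0.01]
contact_force: [0.4, -0.0, -4.0]
grip_width: 0.0142
```

Run:
```python
from h import *
o,f=snap("w11");print(o["clock"],o["tcp_pos"],yaw(o),o["contact_force"],o["grip_width"],o["joints"].round(2))
plan(o,[.5435,.0404,.41],106.0,n=8)
```

```text
12.55 [0.49406968 0.34611272 0.40970431] (np.float64(106.0200474135889), np.float64(0.4023848803705423)) [ 0.40620773 -0.0109122  -3.99649274] 0.014210017732046392 [-0.82  0.36  0.13  1.73 -0.06  1.06  1.19]
8 dp [[-0.32, -0.038, 0.0], [-0.32, -0.038, 0.0], [-0.32, -0.038, 0.0], [-0.32, -0.038, 0.0], [-0.32, -0.038, -0.0], [-0.32, -0.038, -0.0], [-0.32, -0.038, -0.0], [-0.32, -0.038, -0.0]] tw [[-0.0004, 0.0001, 0.0], [-0.0004, 0.0001, 0.0], [-0.0004, 0.0001, 0.0], [-0.0004, 0.0001, 0.0], [-0.0004, 0.0001, 0.0], [-0.0004, 0.0001, 0.0], [-0.0004, 0.0001, 0.0], [-0.0004, 0.0001, 0.0]]
```

View pics/w11.png

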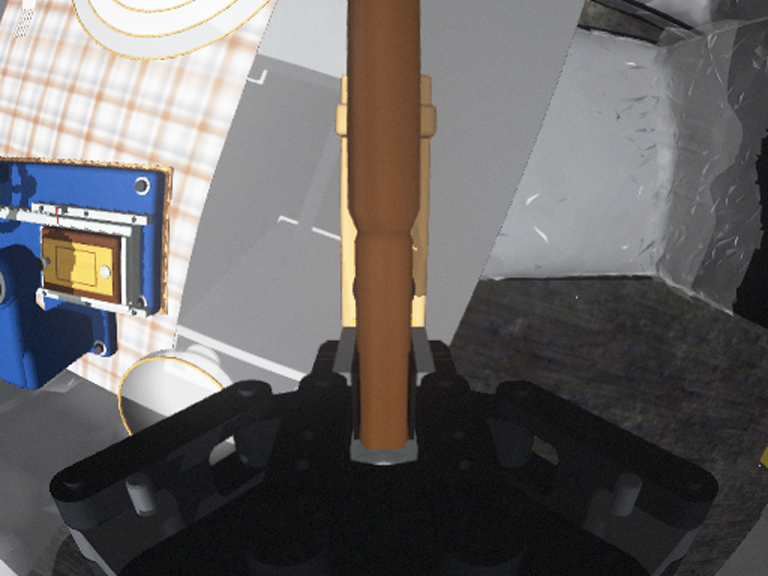

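Mallet held firmly (weight 4 N, same place in the pads). Move over the punch.

Emit:
apply_moves(dp=[[-0.2,-0.024,0.0],[-0.32,-0.038,0.0],[-0.32,-0.038,0.0],[-0.32,-0.038,0.0],[-0.32,-0.038,0.0],[-0.32,-0.038,0.0],[-0.32,-0.038,0.0],[-0.25,-0.038,0.0],[-0.12,-0.01,0],[0,0,0],[0,0,0]], twist=[[0,0,0],[0,0,0],[0,0,0],[0,0,0],[0,0,0],[0,0,0],[0,0,0],[0,0,0],[0,0,0],[0,0,0],[0,0,0]], jaw=[255,255,255,255,255,255,255,255,255,255,255])

```text
clock: 13.7
tcp_pos: [0.5329, 0.0368, 0.3846]
orientation: [-1.868, -2.491, 0.072]
contact_force: [-0.2, 1.4, -4.4]
grip_width: 0.0144
```

Run:
```python
from h import *
from bench import r
o=r.get_obs();print(o["clock"],o["tcp_pos"],yaw(o),o["joints"].round(2),Ro.from_rotvec(o["orientation"]).as_matrix()[:,2])
plan(o,[.5435,.0404,.395],106.0,n=2)
f=r.grab_frame("scene");cv2.imwrite("pics/s12.png",cv2.resize(f["color"][100:280,180:380,::-1],None,fx=3.3,fy=3.3,interpolation=cv2.INTER_CUBIC))
```

```text
13.7 [0.53286604 0.0367654  0.38458173] (np.float64(106.26829208587897), np.float64(3.0526780308282087)) [-0.41  0.28  0.27  1.91 -0.07  1.01  1.74] [-0.0491451  -0.02051234 -0.99858099]
2 dp [[0.002, 0.044, -0.046], [0.002, 0.046, -0.045]] tw [[-0.0126, 0.0014, 0.0011], [-0.0126, 0.0014, 0.0011]]
```

View pics/s12.png

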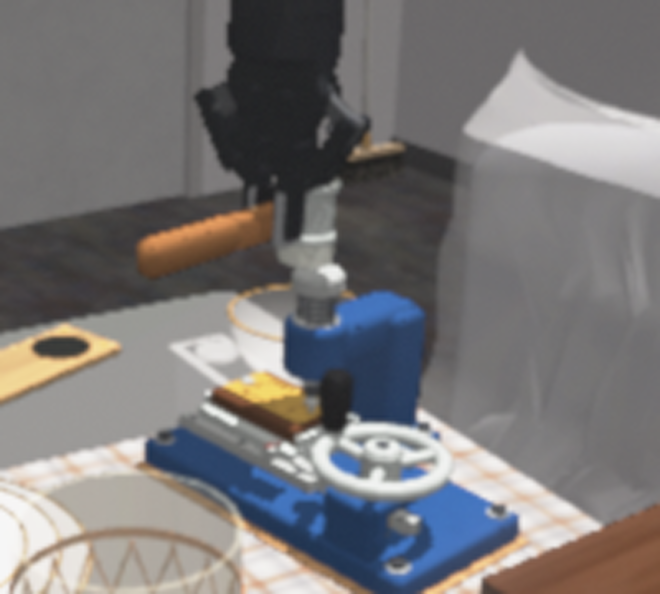

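Emit:
apply_moves(dp=[[0.0,0.045,-0.065],[0.0,0.045,-0.065],[0,0,0],[0,0,0]], twist=[[-0.013,0.001,0.001],[-0.0126,0.001,0.001],[0,0,0],[0,0,0]], jaw=[255,255,255,255])

```text
clock: 14.15
tcp_pos: [0.5444, 0.0451, 0.4004]
orientation: [1.879, 2.514, 0.006]
contact_force: [-0.5, 0.3, -4.4]
grip_width: 0.0142
```

Run:
```python
from h import *
from bench import r
o=r.get_obs();print(o["clock"],o["tcp_pos"],yaw(o))
plan(o,[.5435,.0404,.40],106.0,n=1)
```

```text
14.15 [0.54435213 0.04512442 0.40037976] (np.float64(106.43397152925996), np.float64(0.2714662719306733))
1 dp [[-0.036, -0.018, 0.003]] tw [[0.0023, 0.0, 0.0036]]
```

Emit:
apply_moves(dp=[[-0.02,-0.008,0.0],[-0.015,-0.008,0.0],[0,0,0],[0,0,0]], twist=[[0.001,0,0.0018],[0.001,0,0.0018],[0,0,0],[0,0,0]], jaw=[255,255,255,255], grip_force=120)

```text
clock: 14.55
tcp_pos: [0.5433, 0.0406, 0.4004]
orientation: [-1.89, -2.509, 0.0]
contact_force: [-0.5, -0.4, -4.2]
grip_width: 0.014
```

Run:
```python
from h import *
from bench import r
o=r.get_obs();print(o["clock"],o["tcp_pos"],yaw(o))
plan(o,[.5435,.0404,.40],106.0,n=1)
f=r.grab_frame("scene");cv2.imwrite("pics/s13.png",cv2.resize(f["color"][150:270,190:350,::-1],None,fx=4.5,fy=4.5,interpolation=cv2.INTER_CUBIC))
W=cloud(f);m=(abs(W[...,0]-.583)<.05)&(abs(W[...,1]-.052)<.05)&(W[...,2]>.16)&(W[...,2]<.2);print(m.sum(),W[m].mean(0) if m.sum() else 0)
```

```text
14.55 [0.54332947 0.04058151 0.40039598] (np.float64(106.0127279993291), np.float64(0.011974257013298946))
1 dp [[-0.002, 0.001, 0.003]] tw [[-0.0001, -0.0, 0.0001]]
135 [0.57741429 0.0443592  0.16810131]
```

View pics/s13.png

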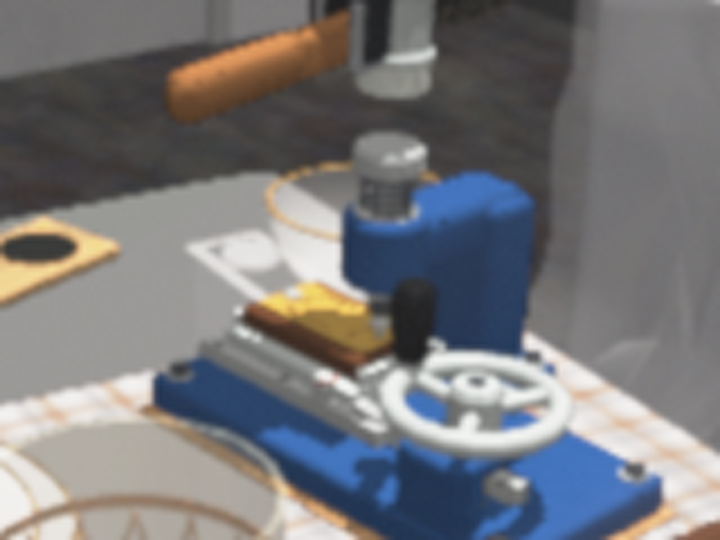

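Emit:
apply_moves(dp=[[0,0,0.13],[0,0,0.16],[0,0,0.12],[0,0,0.02]], twist=[[0,0,0],[0,0,0],[0,0,0],[0,0,0]], jaw=[255,255,255,255])

```text
clock: 15.0
tcp_pos: [0.545, 0.04, 0.3527]
orientation: [1.89, 2.505, 0.009]
contact_force: [-1.4, 2.0, 10.7]
grip_width: 0.0143
```

Run:
```python
from h import *
from bench import r
o=r.get_obs();print(o["clock"],o["tcp_pos"],yaw(o),o["contact_force"],o["moment"],o["qvel"].round(3),o["grip_width"])
```

```text
15.0 [0.54495599 0.04000598 0.35271813] (np.float64(105.95345310118665), np.float64(0.3797012698512759)) [-1.37423189  2.01614583 10.7349257 ] [-0.19331325  1.30015312  0.07370011] [ 0.01   0.012 -0.017 -0.015  0.042  0.097  0.017] 0.014335340983051961
```

Emit:
apply_moves(dp=[[0,0,-0.15],[0,0,-0.3],[0,0,-0.15],[0,0,0]], twist=[[0,0,0],[0,0,0],[0,0,0],[0,0,0]], jaw=[255,255,255,255])

```text
clock: 15.4
tcp_pos: [0.5447, 0.0395, 0.427]
orientation: [1.891, 2.505, 0.008]
contact_force: [0.1, -1.0, -3.3]
grip_width: 0.0139
```

Run:
```python
from h import *
o,f=snap("w14")
from bench import r
print(o["clock"],o["tcp_pos"],yaw(o),o["contact_force"],o["grip_width"])
f=r.grab_frame("scene");cv2.imwrite("pics/s14.png",cv2.resize(f["color"][150:270,190:350,::-1],None,fx=4.5,fy=4.5,interpolation=cv2.INTER_CUBIC))
W=cloud(f);m=(abs(W[...,0]-.583)<.05)&(abs(W[...,1]-.052)<.05)&(W[...,2]>.155)&(W[...,2]<.2);print(m.sum(),W[m].mean(0) if m.sum() else 0)
```

```text
15.4 [0.54473529 0.03954756 0.42697611] (np.float64(105.91102242142223), np.float64(0.3419212885113832)) [ 0.08056325 -1.01473578 -3.31341229] 0.013906098501231322
156 [0.57716345 0.04365819 0.16669939]
```

View pics/s14.png

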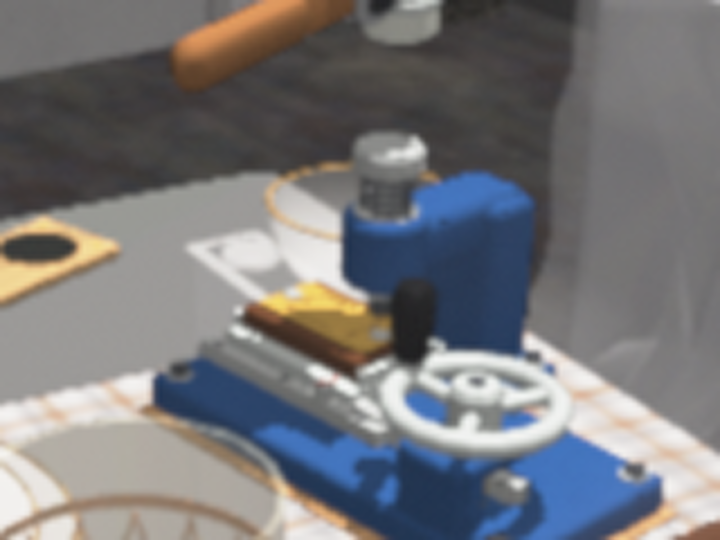

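View pics/w14.png

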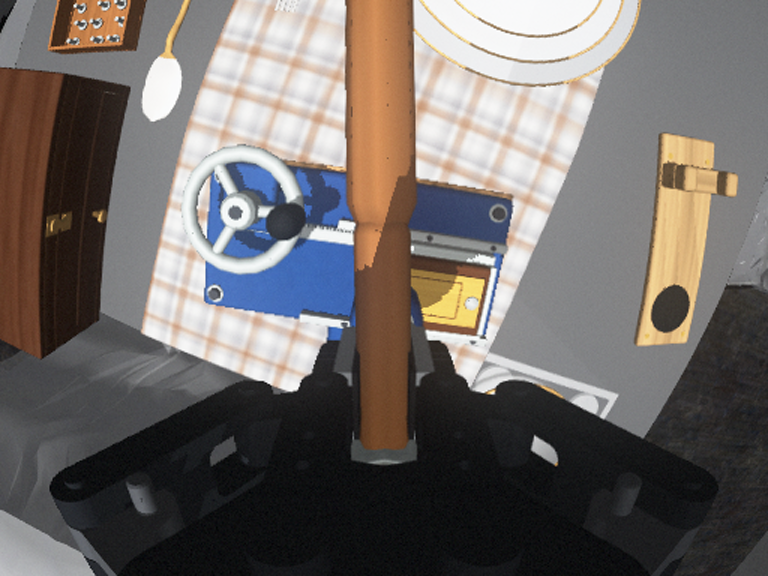

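Run:
```python
from h import *
import pickle
for n in ["w10","w11","w14"]:
    o,f=pickle.load(open(n+".pkl","rb"))
    o2=dict(o);o2["tcp_pos"]=np.zeros(3);o2["orientation"]=np.zeros(3)+1e-9;T=wcloud(f,o2);C=f["color"].astype(int)
    m=(C[...,0]-C[...,2]>25)&(abs(T[...,0])<.012)&(T[...,2]>.09)&(T[...,2]<.19);B=T[m]
    for lo in [-.1,-.08,-.06,-.04,-.03]:
        s=B[(B[:,1]>lo)&(B[:,1]<lo+.01)&(abs(B[:,0])<.004)]
        print(n,lo,len(s),np.median(s,0).round(4) if len(s) else '')
```

```text
w10 -0.1 512 [ 1.000e-04 -9.490e-02  1.455e-01]
w10 -0.08 540 [ 1.000e-04 -7.500e-02  1.455e-01]
w10 -0.06 523 [ 1.000e-04 -5.510e-02  1.455e-01]
w10 -0.04 481 [ 1.000e-04 -3.500e-02  1.463e-01]
w10 -0.03 448 [ 1.000e-04 -2.520e-02  1.464e-01]
w11 -0.1 510 [ 1.000e-04 -9.500e-02  1.455e-01]
w11 -0.08 539 [ 1.000e-04 -7.500e-02  1.455e-01]
w11 -0.06 530 [ 1.000e-04 -5.500e-02  1.455e-01]
w11 -0.04 480 [ 1.000e-04 -3.510e-02  1.463e-01]
w11 -0.03 450 [ 1.000e-04 -2.520e-02  1.464e-01]
w14 -0.1 448 [-0.0003 -0.0951  0.1524]
w14 -0.08 488 [-0.0003 -0.0751  0.1507]
w14 -0.06 497 [-0.0003 -0.0551  0.1493]
w14 -0.04 480 [-0.0003 -0.0351  0.1483]
w14 -0.03 457 [ 1.000e-04 -2.510e-02  1.474e-01]
```

```bash
cat >> h.py <<'E'
def plan2(o,target,yawd,phi,n):
    p=np.array(o["tcp_pos"]);R=Ro.from_rotvec(o["orientation"])
    a=np.radians(yawd);T=Ro.from_matrix(np.array([[np.cos(a),np.sin(a),0],[np.sin(a),-np.cos(a),0],[0,0,-1.]]))*Ro.from_rotvec([phi,0,0])
    dr=(R.inv()*T).as_rotvec();d=np.array(target)-p;dp=[]
    for i in range(n): dp.append((((R*Ro.from_rotvec(dr*i/n)).inv().apply(d/n))/.12).round(3).tolist())
    print(n,dp,(np.degrees(dr/n)/120).round(4).tolist(),"dist",np.linalg.norm(d))
E
python3 - <<'E'
from h import *
from bench import r
o=r.get_obs();plan2(o,[.5093,.3522,.41],106,.084,8)
E
```

```text
8 [[0.323, 0.055, 0.015], [0.323, 0.055, 0.015], [0.323, 0.055, 0.014], [0.323, 0.055, 0.014], [0.323, 0.055, 0.013], [0.323, 0.056, 0.012], [0.323, 0.056, 0.012], [0.323, 0.056, 0.011]] [0.0051, -0.0, -0.0001] dist 0.31484907058504985
```

Emit:
apply_moves(dp=[[0.2,0.035,0.01],[0.32,0.055,0.01],[0.32,0.055,0.01],[0.32,0.055,0.01],[0.32,0.055,0.01],[0.32,0.055,0.01],[0.32,0.055,0.01],[0.25,0.045,0.01],[0.1,0.02,0],[0,0,0],[0,0,0]], twist=[[0.005,0,0],[0.005,0,0],[0.005,0,0],[0.005,0,0],[0.005,0,0],[0.005,0,0],[0.005,0,0],[0.005,0,0],[0,0,0],[0,0,0],[0,0,0]], jaw=[255,255,255,255,255,255,255,255,255,255,255])

```text
clock: 16.6
tcp_pos: [0.508, 0.3455, 0.3909]
orientation: [-1.862, -2.45, 0.145]
contact_force: [-0.6, -0.1, -5.0]
grip_width: 0.0141
```

Run:
```python
from h import *
o,f=snap("w15");print(o["clock"],o["tcp_pos"],yaw(o),o["contact_force"],o["joints"].round(2))
plan2(o,[.5093,.3522,.31],106,.084,3)
W=wcloud(f,o);C=f["color"].astype(int)
T=np.array(o["tcp_pos"]);m=(C[...,0]-C[...,2]>25)&(W[...,2]>.2)&(W[...,2]<.3)
B=W[m];m2=B[:,0]>.35;B=B[m2]
for lo in np.arange(.38,.5,.02):
    s=B[(B[:,0]>lo)&(B[:,0]<lo+.02)];print(lo.round(2),len(s),s.mean(0).round(4) if len(s) else '', s[:,2].max() if len(s) else '')
from bench import r
f=r.grab_frame("scene");cv2.imwrite("pics/s15.png",cv2.resize(f["color"][150:270,190:350,::-1],None,fx=4.5,fy=4.5,interpolation=cv2.INTER_CUBIC))
```

```text
16.6 [0.5079633  0.34547076 0.39093634] (np.float64(105.56861055202758), np.float64(6.42284027402955)) [-0.60743003 -0.09504403 -4.99125411] [-0.79  0.42  0.13  1.69 -0.1   1.15  1.22]
3 [[0.019, 0.034, 0.222], [0.018, 0.032, 0.223], [0.018, 0.03, 0.223]] [-0.0044, 0.0012, -0.0013] dist 0.08122659935717426
0.38 1443 [0.3927 0.3114 0.2488] 0.25259850536715744
0.4 2211 [0.4102 0.316  0.2484] 0.25219302163519725
0.42 2370 [0.4301 0.3217 0.2478] 0.2516736963290815
0.44 2004 [0.4497 0.3272 0.2469] 0.25080751358955655
0.46 1784 [0.4698 0.3333 0.2464] 0.24903128443644926
0.48 1412 [0.4897 0.3388 0.2462] 0.2833946579328154
```

View pics/s15.png

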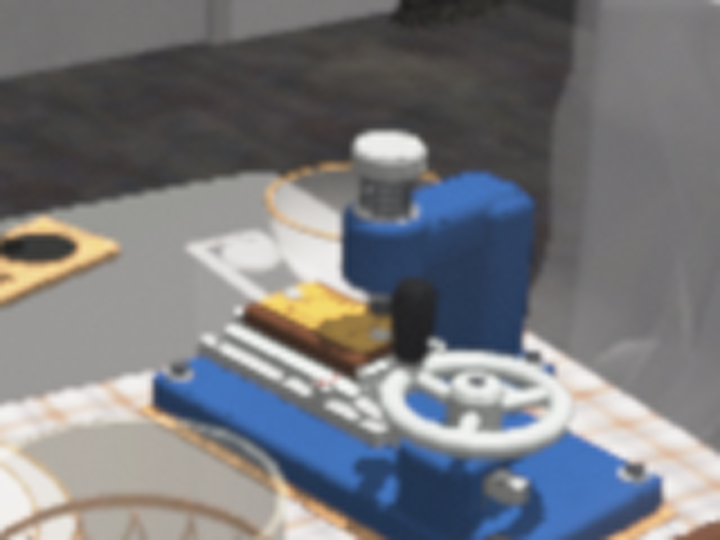

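Emit:
apply_moves(dp=[[0.025,0.034,0.222],[0.022,0.032,0.223],[0.02,0.03,0.223],[0,0,0.1],[0,0,0],[0,0,0]], twist=[[-0.0045,0.0012,-0.0013],[-0.0045,0.0012,-0.0013],[-0.0045,0.0012,-0.0013],[0,0,0],[0,0,0],[0,0,0]], jaw=[255,255,255,255,255,255])

```text
clock: 17.3
tcp_pos: [0.5137, 0.3434, 0.3]
orientation: [-1.882, -2.458, 0.094]
contact_force: [0.1, 0.3, -3.6]
grip_width: 0.0144
```

Run:
```python
from h import *
o,f=snap("w16");print(o["clock"],o["tcp_pos"],yaw(o),o["contact_force"])
plan2(o,[.5088,.3520,.24],106,.084,2)
W=wcloud(f,o);C=f["color"].astype(int)
B=W[(C[...,0]-C[...,2]>25)&(W[...,2]>.12)&(W[...,2]<.2)&(W[...,0]>.35)]
for lo in np.arange(.36,.5,.02):
    s=B[(B[:,0]>lo)&(B[:,0]<lo+.02)];print(lo.round(2),len(s),s.mean(0).round(4) if len(s) else '', np.percentile(s[:,2],95).round(4) if len(s) else '')
```

```text
17.3 [0.51373151 0.3434378  0.29999924] (np.float64(105.10571175963332), np.float64(4.31101999498324)) [ 0.06411043  0.28972527 -3.63314799]
2 [[0.04, 0.008, 0.25], [0.04, 0.01, 0.25]] [0.0021, 0.0, -0.0037] dist 0.0608073986418506
0.36 0  
0.38 413 [0.3975 0.3123 0.1531] 0.1558
0.4 2098 [0.4102 0.314  0.1536] 0.1561
0.42 2329 [0.4301 0.3195 0.1537] 0.1563
0.44 2259 [0.4496 0.325  0.1537] 0.1562
0.46 1874 [0.4699 0.3309 0.154 ] 0.1556
0.48 1622 [0.4896 0.3364 0.1542] 0.1558
0.5 1274 [0.5097 0.3421 0.1547] 0.156
```

View pics/w16.png

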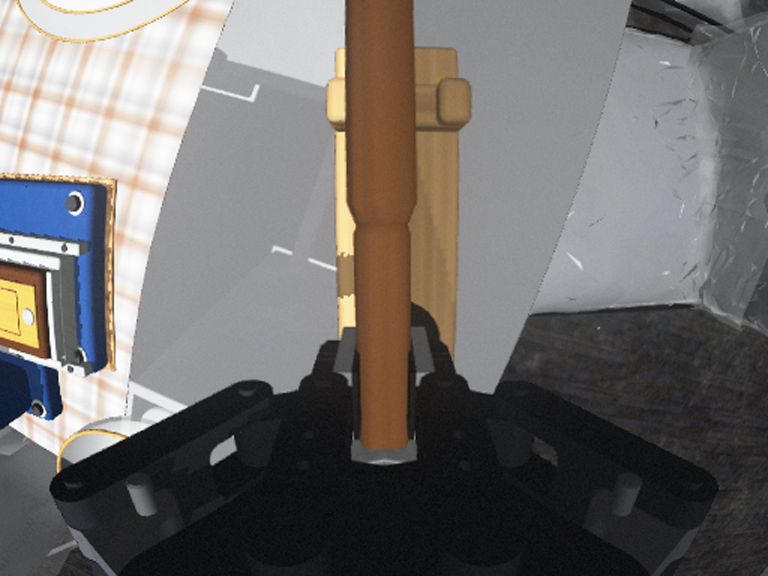

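Emit:
apply_moves(dp=[[0.045,0.008,0.15],[0.045,0.01,0.25],[0.005,0,0.1],[0,0,0],[0,0,0]], twist=[[0.002,0,-0.0037],[0.002,0,-0.0037],[0,0,0],[0,0,0],[0,0,0]], jaw=[255,255,255,255,255])

```text
clock: 17.85
tcp_pos: [0.5098, 0.3556, 0.2411]
orientation: [-1.859, -2.47, 0.091]
contact_force: [0.1, 0.5, -3.4]
grip_width: 0.014
```

Run:
```python
from h import *
o,f=snap("w17");print(o["clock"],o["tcp_pos"],yaw(o),o["contact_force"])
plan2(o,[.5088,.3520,.2055],106,.084,3)
```

```text
17.85 [0.50980316 0.35564765 0.24107121] (np.float64(106.04296366684339), np.float64(4.397274761080598)) [ 0.11707762  0.4538435  -3.37219405]
3 [[-0.009, 0.002, 0.099], [-0.009, 0.002, 0.099], [-0.009, 0.003, 0.099]] [0.0012, -0.0005, 0.0002] dist 0.03577180986036709
```

View pics/w17.png

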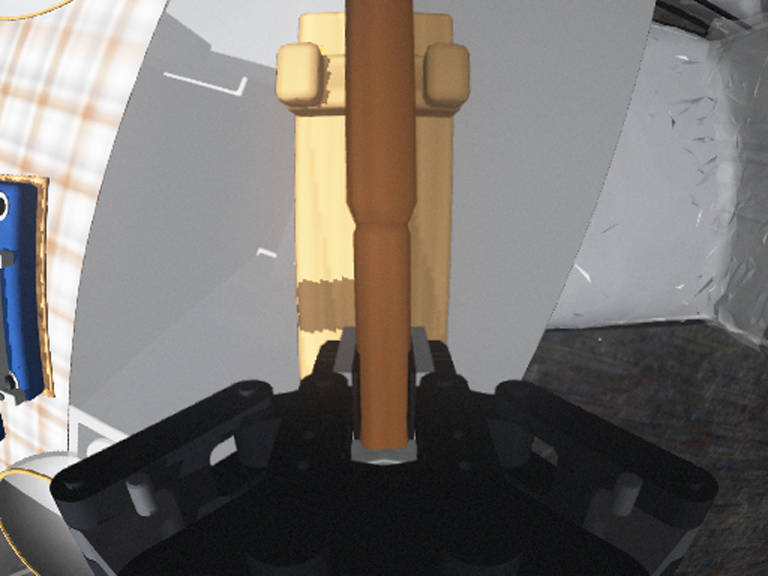

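Emit:
apply_moves(dp=[[-0.01,0.002,0.09],[-0.01,0.002,0.09],[-0.01,0.002,0.06],[0,0,0]], twist=[[0.001,0,0],[0.001,0,0],[0.001,0,0],[0,0,0]], jaw=[255,255,255,255])

```text
clock: 18.3
tcp_pos: [0.5104, 0.3515, 0.2123]
orientation: [-1.859, -2.467, 0.094]
contact_force: [0.2, 0.9, -5.0]
grip_width: 0.0138
```

Run:
```python
from h import *
from bench import r
o=r.get_obs();print(o["clock"],o["tcp_pos"],yaw(o),o["contact_force"])
plan2(o,[.5088,.3520,.2055],106,.084,1)
```

```text
18.3 [0.51036806 0.35150935 0.2123101 ] (np.float64(105.99402182069515), np.float64(4.565757608112076)) [ 0.20197703  0.94355342 -4.98604146]
1 [[0.007, -0.007, 0.058]] [0.0021, -0.0022, 0.0001] dist 0.007005494560863642
```

Emit:
apply_moves(dp=[[0.004,0,0.03],[0.003,0,0.03],[0,0,0]], twist=[[0.001,0,0],[0.001,0,0],[0,0,0]], jaw=[255,255,255])

```text
clock: 18.6
tcp_pos: [0.5097, 0.3521, 0.2045]
orientation: [-1.857, -2.464, 0.099]
contact_force: [-0.6, -0.4, -3.6]
grip_width: 0.014
```

Run:
```python
from h import *
from bench import r
o=r.get_obs();print(o["clock"],o["tcp_pos"],yaw(o),o["contact_force"])
plan2(o,[.5088,.3520,.2045],106,.084,1)
```

```text
18.6 [0.50974615 0.35214045 0.20452427] (np.float64(105.96820246255744), np.float64(4.819065847473375)) [-0.64260138 -0.40562666 -3.61176524]
1 [[0.001, -0.008, 0.001]] [0.0, -0.0023, -0.0001] dist 0.0009568271825769881
```

Not yet in contact (still −3.6 N); ease down a little.

Emit:
apply_moves(dp=[[0,0,0.012],[0,0,0.012],[0,0,0]], twist=[[0,0,0],[0,0,0],[0,0,0]], jaw=[255,255,255])

```text
clock: 18.9
tcp_pos: [0.51, 0.3524, 0.2047]
orientation: [-1.858, -2.464, 0.097]
contact_force: [0.3, 0.4, -4.5]
grip_width: 0.0141
```

Run:
```python
from h import *
from bench import r
o=r.get_obs();print(o["clock"],o["tcp_pos"],yaw(o),o["contact_force"])
```

```text
18.9 [0.50997976 0.35237105 0.20471079] (np.float64(105.9633592193271), np.float64(4.770567011520588)) [ 0.31287555  0.36296917 -4.49050311]
```

Emit:
apply_moves(dp=[[0,0,0.025],[0,0,0.02]], twist=[[0,0,0],[0,0,0]], jaw=[255,255])

```text
clock: 19.1
tcp_pos: [0.5101, 0.3526, 0.2039]
orientation: [-1.857, -2.464, 0.096]
contact_force: [-8.5, -6.0, 21.4]
grip_width: 0.0141
```

Run:
```python
from h import *
from bench import r
o=r.get_obs();print(o["clock"],o["tcp_pos"],yaw(o),o["contact_force"])
```

```text
19.1 [0.51009007 0.35256012 0.20390722] (np.float64(105.95686170665677), np.float64(4.753590573301663)) [-8.54311798 -6.04972234 21.40756691]
```

Emit:
apply_moves(dp=[[0,0,0],[0,0,0],[0,0,0],[0,0,0],[0,0,0],[0,0,0],[0,0,0],[0,0,0]], twist=[[0,0,0],[0,0,0],[0,0,0],[0,0,0],[0,0,0],[0,0,0],[0,0,0],[0,0,0]], jaw=[255,255,180,150,120,80,40,0], grip_force=20)

```text
clock: 19.9
tcp_pos: [0.5112, 0.3537, 0.2053]
orientation: [-1.858, -2.465, 0.088]
contact_force: [-0.4, 0.6, -0.4]
grip_width: 0.0841
```

Run:
```python
from h import *
o,f=snap("w18");print(o["clock"],o["tcp_pos"],yaw(o),o["contact_force"],o["grip_width"])
```

```text
19.9 [0.51123751 0.35373634 0.20526039] (np.float64(105.97355385853301), np.float64(4.493920239599885)) [-0.36869042  0.56973409 -0.39745923] 0.08409798565767557
```

View pics/w18.png

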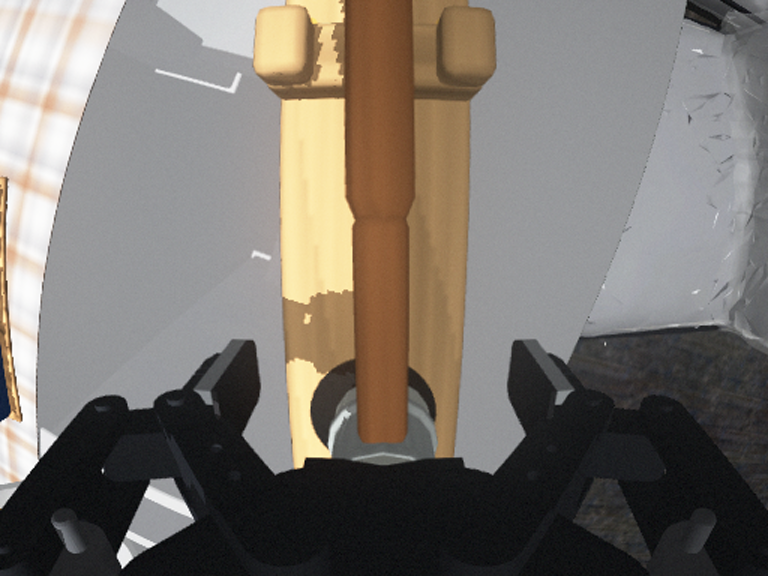

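Released; lift straight up and back for a look.

Emit:
apply_moves(dp=[[0,-0.01,-0.12],[0,-0.03,-0.3],[0,-0.05,-0.35],[0,-0.15,-0.35],[0,-0.15,-0.3],[0,-0.1,-0.15],[0,0,0],[0,0,0]], twist=[[0,0,0],[0,0,0],[0,0,0],[-0.02,0,0],[-0.018,0,0],[0,0,0],[0,0,0],[0,0,0]], jaw=[0,0,0,0,0,0,0,0])

```text
clock: 20.75
tcp_pos: [0.4654, 0.338, 0.41]
orientation: [-1.891, -2.504, -0.021]
contact_force: [-0.2, 0.2, 0.1]
grip_width: 0.0854
```

Run:
```python
from h import *
o,f=snap("w19");print(o["clock"],o["tcp_pos"],yaw(o),np.abs(o["qvel"]).max())
W=wcloud(f,o);C=f["color"].astype(int)
m=(W[...,2]>.081)&(W[...,2]<.092)&(W[...,0]>.48)&(W[...,0]<.6)&(W[...,1]>.3)&(W[...,1]<.42);P=W[m]
if m.sum():
    hc=cv2.minEnclosingCircle(P[:,:2].astype(np.float32));print("head",m.sum(),P.mean(0),P[:,2].std(),hc)
    a=np.radians(15.4);d=np.array(hc[0])-[.4675,.339];print("in rest",d@[np.cos(a),np.sin(a)],d@[-np.sin(a),np.cos(a)])
    A=np.linalg.lstsq(np.c_[P[:,:2]-P[:,:2].mean(0),np.ones(len(P))],P[:,2],rcond=None)[0];print("plane slope",A)
H=W[(W[...,2]>.052)&(W[...,2]<.07)&(C[...,0]>C[...,2]+25)&(W[...,0]<.51)&(W[...,0]>.415)&(W[...,1]>.3)&(W[...,1]<.4)]
for lo in np.arange(.42,.51,.02):
    s=H[(H[:,0]>=lo)&(H[:,0]<lo+.02)]
    if len(s):print(lo.round(2),len(s),s.mean(0).round(4))
vx=cv2.fitLine(H[:,:2].astype(np.float32),cv2.DIST_HUBER,0,.01,.01).ravel();print(np.degrees(np.arctan2(vx[1],vx[0])))
from bench import r
f=r.grab_frame("top");cv2.imwrite("pics/t19.png",cv2.resize(f["color"][100:280,120:400,::-1],None,fx=2.8,fy=2.8,interpolation=cv2.INTER_CUBIC))
f=r.grab_frame("scene");cv2.imwrite("pics/s19.png",cv2.resize(f["color"][160:270,240:350,::-1],None,fx=5.4,fy=5.4,interpolation=cv2.INTER_CUBIC))
```

```text
20.75 [0.46538695 0.33798815 0.40999125] (np.float64(105.88859114896208), np.float64(0.8040482556126368)) 0.030210701381419968
head 983 [0.53442905 0.36151202 0.08461379] 0.0009001161707671602 ((0.5356508493423462, 0.36194247007369995), 0.02071775682270527)
in rest 0.07179643392393621 0.00402085500505082
plane slope [0.01623206 0.00511176 0.08461379]
0.42 339 [0.43   0.3307 0.0582]
0.44 293 [0.4496 0.3362 0.0579]
0.46 255 [0.4701 0.3424 0.0582]
0.48 249 [0.4899 0.3482 0.0582]
0.5 123 [0.505  0.3523 0.0582]
16.754541
```

View pics/t19.png

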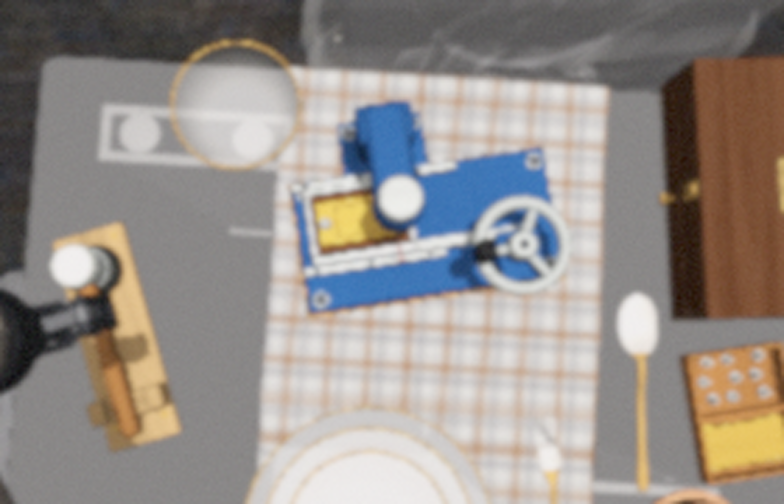

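View pics/s19.png

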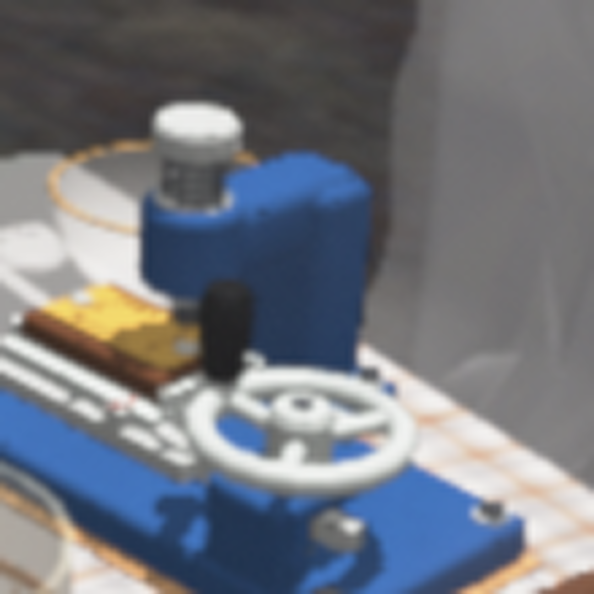

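View pics/w19.png

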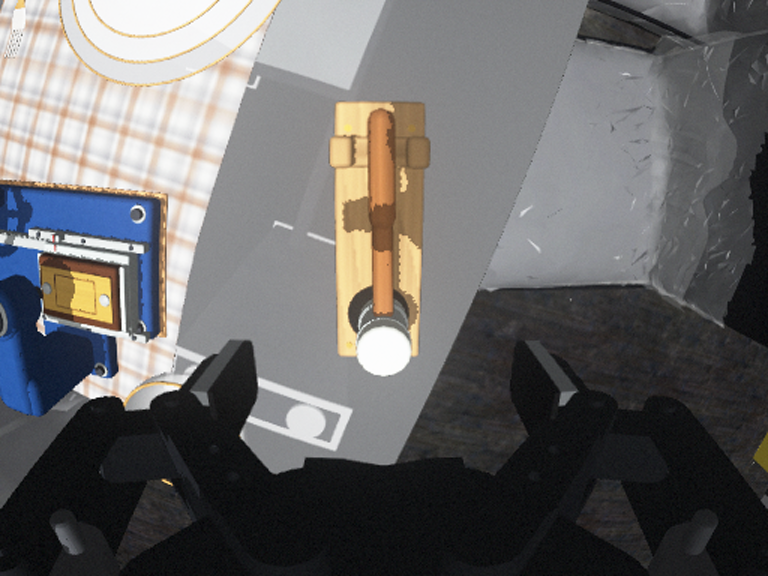

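Run:
```python
from h import *
import pickle
o,f=pickle.load(open("w19.pkl","rb"));W=wcloud(f,o)
for u,v in [(103,300),(47,288)]:
    a,b=int(u/1.5),int(v/1.5);B=W[b-5:b+6,a-5:a+6].reshape(-1,3);i=np.nanargmax(B[:,2]);print(np.nanpercentile(B[:,2],[50,90,99]),B[i],W[b,a])
cv2.imwrite("pics/w19z.png",cv2.resize(f["color"][150:250,0:110,::-1],None,fx=6,fy=6,interpolation=cv2.INTER_CUBIC))
from bench import r
g=r.grab_frame("scene");V=cloud(g)
for u,v in [(186,345),(80,296)]:
    a,b=240+u/5.4,160+v/5.4;a,b=int(round(a)),int(round(b));print("scene",V[b-1:b+2,a-1:a+2].reshape(-1,3).round(4).tolist()[::2])
```

```text
[0.05963617 0.06153875 0.06220076] [0.57099209 0.1230682  0.06244046] [0.57299936 0.12138918 0.06221163]
[0.05970738 0.06278658 0.07857023] [0.57862544 0.05995114 0.07957948] [0.5816686  0.05433003 0.06163116]
scene [[0.5868, 0.0606, 0.0565], [0.5879, 0.0541, 0.0589], [0.5809, 0.0494, 0.06], [0.5767, 0.0479, 0.059], [0.5824, 0.0471, 0.0578]]
scene [[0.6547, 0.2338, -0.004], [0.5812, 0.1256, 0.0572], [0.5739, 0.1201, 0.0583], [0.5687, 0.1174, 0.0579], [0.5706, 0.1113, 0.0598]]
```

View pics/w19z.png

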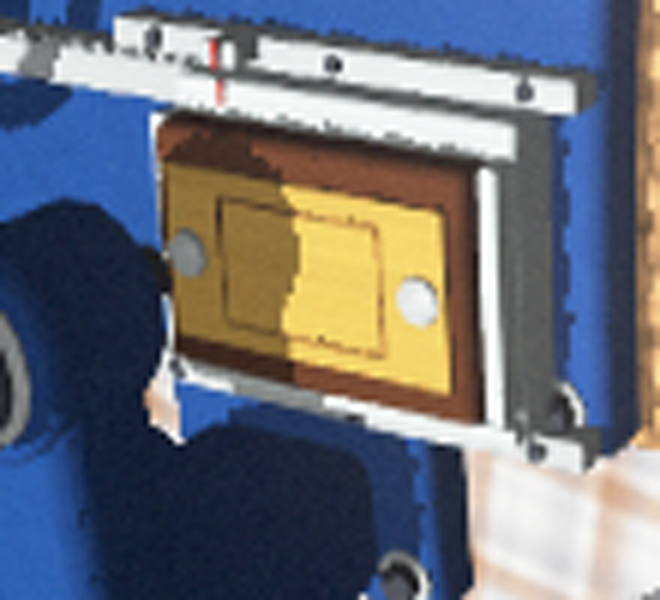

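```bash
python3 -c "
from bench import r
print(r.hand_in())"
```

```text
the job is handed in; nothing more can be done
None
```

I finished the job and handed it in at about 21 s of the 61 s allowed. The hand-in gives no verdict, so what follows rests on my own measurements.

- **Handwheel:** I gripped the crank knob and led it round about 224°. The red lines then met, with about 0 mm offset, and they were still aligned after I let go.
- **Blow:** I took the mallet by the handle and struck the punch once, at roughly 0.15 m/s judging by the commanded steps. The punch sprang back up. The driven rivet's head now stands about 62 mm above the table, the same as the rivet that was already set.
- **Mallet:** It is back on its rest, 72 mm along and 4 mm across in the rest's frame. The handle is about 1.4° off the rest's axis, and the mallet stands level.
- **Gripper:** It is open and clear of everything.
- **Bowl and spoon:** I did not touch them, and in the last top-camera view they appear unmoved. I did not measure them.

Two readings did not fit at first:
- **Tilt in the grip:** The blow tipped the mallet about 0.08 rad in the fingers. At the bottom of the stroke the tool had gone about 16 mm down from contact, more than the punch's 12.5 mm travel; the tilt accounts for the difference. I tilted the tool to level the mallet again before setting it down.
- **Starting offset:** It read 31.1 mm from the red lines but 29.9 mm from rivet to punch. I went by the red lines.

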